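Set up the fraction collector's turntable

ROBOT

A 7-joint arm with a two-finger parallel gripper is mounted at the origin on the work surface. World frame = base frame: x ahead of the robot, y to its left, z up, the work surface at z = 0. Lengths are in m, angles in rad, forces in N, time in s.
With the tool pointing down it reaches from about 0.425 to 1.025 m from the base axis. Payload 9.4 kg.
Tool frame: the origin (TCP) lies on the centre line of the jaws, within the pads' length; the fingertips stand 22 mm ahead of it and the grasp point (between the pads) lies 3 mm ahead of it; z points along the fingers, y is the line along which they close (so a half turn about z gives the same grasp; the last joint's range is limited). The gripper opens to 85 mm and grips with 20 to 120 N. Pads are 22 mm wide; open, the fingers measure 114 mm over their backs; the gripper's body (76 mm by 85 mm) begins 54 mm behind the grasp point. The pads swing forward as they close: fully open they stand 13 mm farther back than shut.
Start: joints at [1.149, 0.599, -0.003, 1.599, 0.002, 0.943, -0.08], TCP at [0.245, -0.682, 0.253] pointing down, gripper open.
Joint ranges: [-2.57, 2.57], [-0.35, 1.97], [-1.29, 1.29], [0.11, 2.56], [-1.05, 4.19], [0.11, 1.86], [-2.63, 2.63]. Speed limits (rad/s): [2.22, 2.22, 3.01, 3.01, 3.14, 3.14, 3.14].

INTERFACE

Orientations are given as a 3x3 rotation matrix whose columns are the frame's x, y, z axes.
In Python, from station import env, grab_frame, camera_params, order gives the robot as it stands.
- The arm moves only by the shell command python3 -m creep 'ROWS'. ROWS is JSON, a list of rows, each a list of 7 numbers: the shift along the tool's x, y, z in mm, then the turn, a rotation vector about the tool's x, y, z in rad, then the opening, from 0 (shut) to 1 (fully open). A call has 1 to 20 rows; each row is the pose to reach, as a shift and turn from the pose commanded when the call began, along the tool's axes at that moment; what a row does not reach only later rows make up. A row lasts 1/10 s, in which the tool goes at most 50 mm and 8.59 degrees, less where a joint would pass 70% of its speed; a pose out of reach is approached as far as the arm can. A call with a gripper value outside its range is refused whole. The fingers move at their own pace and stop on an object; the grip force is fixed at half the most. Time passes only in rows, so rows that repeat a pose let the fingers close. It gives the time, the measured TCP pose, the force, the opening and the grip force at its end, in the units of the state.
- env.get_obs(): the state, without advancing time (a new reading comes with each control period).
- grab_frame(name): name is "scene" or "top" or "wrist"; returns the picture (384x512x3 uint8, red, green, blue); there is no depth.
- camera_params(name): a dict with "K" (3x3 intrinsics, pixels), "dist" ([k1, k2, p1, p2, k3] as OpenCV has them; the pictures are not rectified), "R" (3x3) and "t" (3): a world point X has camera coordinates R X + t. Camera axes: x right, y down, z forward; pixel columns grow to the right and rows downward; lengths in m; the calibration is good to about 2 mm. A picture is of the moment at which its call begins: read the wrist's pose just before it. camera_params takes no time and is no camera call; for the wrist camera it gives the pose at the moment of the call.
- order.close_job(): hands the job in; it is judged then, once.
The state is a dict: "time": time; "q": joint angles; "qd": joint speeds; "joint_torque": joint torques, N m; "ee_pos": TCP position; "ee_rot": TCP orientation; "force": force on the tool from outside, world axes, zero at the start; "wrist_torque": the same for the moment, N m; "opening": finger opening in m; "finger_force": force on a finger pad.
Only numpy, scipy, OpenCV 4.12 (cv2) and the standard library are available. Lean on these libraries where they do the work, as an engineer would, in place of code of your own. Each camera call takes 0.05 s, during which the arm holds its last target. There are 200 camera calls.

TASK

Set up the fraction collector for a run: onto its flatted spindle push the aluminium drive tray, then the white spacer, then the blue vial rack, each turned so that its D-bore matches the spindle and each fully home on the one below. Then stand every amber vial upright in its own opening of the rack, down on the tray, and last of all swing the delivery arm in over the rack to its stop. Leave the slide box, the wash bottle and the Petri dishes where they are.

Things in the scene. Friction and masses are not known exactly. Their poses are not given: they have to be found in the camera images.
- well_floor (a point): centre of the floor of the round well in the fraction collector's white drum base, fixed to the bench (drum 200 mm across, 57 mm high; well 161 mm across, 12 mm deep, its floor 45 mm above the bench). On its +x side stands a white console, 75 x 220 mm, 70 mm high. The frame turns with the base, z up.
- spindle_tip (a point): top centre of the upright steel spindle in the middle of the well, 70 mm above the well floor. 22 mm in diameter, with one flat 6.2 mm from its axis down its whole length; the flat is painted orange and faces this point's +x axis; an orange dot on top lies on that side. The top 6 mm taper to 0.7 of the size. Stiff to turn (0.5 N m).
- tray: drive tray, aluminium disc 150 mm across, 8 mm thick, with a round hub 46 mm across rising to 26 mm above its underside (the grip), 300 g, six black pads on top. D bore 24.4 mm across, flat 7.2 mm from the axis on its +x side, below an orange line on top; its x must point as the spindle's x (6 degrees of play). Origin: centre of underside, z up. Home: underside on the well floor.
- spacer: white plastic ring 56 mm across, 30 mm tall, 120 g. D bore 24.4 mm across, flat 7.2 mm from the axis on its +x side, below an orange line on top; its x must point as the spindle's x (6 degrees of play). Origin: centre of underside, z up. Home: on the tray's hub, underside 26 mm above the well floor.
- rack: vial rack, blue disc 160 x 8 mm, hub 46 mm across up to 26 mm (the grip), 280 g. Six 35 mm openings, 52 mm from the axis at 0, 60 .. 300 degrees from x. D bore 24.4 mm across, flat 7.2 mm from the axis on its +x side, below an orange line on top; its x must point as the spindle's x (6 degrees of play). Origin: centre of underside, z up. Home: on the spacer, 56 mm above the well floor.
- vial1: amber glass vial, white label band, open mouth, 30 mm across, 90 mm tall (27 mm across in its top 18 mm), 60 g. Origin: centre of underside, z up. Stands on the bench; two to four are present. Home: on the tray through an opening of the rack, underside 8 mm above the well floor, mouth 34 mm above the rack's disc.
- vial2: amber glass vial, white label band, open mouth, 30 mm across, 90 mm tall (27 mm across in its top 18 mm), 60 g. Origin: centre of underside, z up. Stands on the bench; two to four are present. Home: on the tray through an opening of the rack, underside 8 mm above the well floor, mouth 34 mm above the rack's disc.
- vial3: amber glass vial, white label band, open mouth, 30 mm across, 90 mm tall (27 mm across in its top 18 mm), 60 g. Origin: centre of underside, z up. Stands on the bench; two to four are present. Home: on the tray through an opening of the rack, underside 8 mm above the well floor, mouth 34 mm above the rack's disc.
- vial4: amber glass vial, white label band, open mouth, 30 mm across, 90 mm tall (27 mm across in its top 18 mm), 60 g. Origin: centre of underside, z up. Stands on the bench; two to four are present. Home: on the tray through an opening of the rack, underside 8 mm above the well floor, mouth 34 mm above the rack's disc.
- delivery_arm (a joint): angle of the delivery arm (rad): 0 parked outward, 1.8 at its stop over the rack's openings; grows anticlockwise from above; starts at 0 to 0.25. Level aluminium bar 14 mm wide, top 180 mm above the bench, 100 mm from pivot to knob; the nozzle under its end clears standing vials by 13 mm. Light friction (0.12 N m); stays where left.
- pivot_axis (a point): point on the arm's upright pivot axis, 174 mm above the bench, 145 mm from the spindle's axis: a 15 mm post on the console with a black boss 28 mm across, up to 188 mm above the bench.
- blue_knob (a point): top centre of the round blue knob on the arm's free end: 16 mm in diameter, standing 32 mm up from the bar, its top 212 mm above the bench. Pinch or push it and lead it round the pivot.
- slide_box: bystander: blue slide box 102 x 87 x 36 mm. Origin: centre of its underside.
- wash_bottle: bystander: white wash bottle with a red spout, 66 mm in diameter, 188 mm tall. Origin: centre of its underside.
- petri_dishes: bystander: stack of four Petri dishes, 90 mm in diameter, 56 mm tall. Origin: centre of its underside.
Things that resemble listed ones, but are neither listed nor needed, are in the scene too. Several things have the shape of the tray; the one meant has the colours described above. There is more than one size of the spacer; the one meant has the size given above.

How it is judged:
By the outcome, as a careful person would: the job done as asked, in the order asked, and still so for the second after the job is handed in, with the robot touching nothing.
Of vial1, vial2, vial3, vial4 only 2 to 4 are there at a start; the rules pass over those that are not, and their reading is None.
At some moment in a run one of tray, spacer, rack may be knocked a few centimetres aside while the robot is not near it.
It also fails if it takes over 210 s, if anything falls off the work surface, if the arm or the gripper's body presses on something with over 40 N, if the wrist force passes 120 N, or if a joint passes its speed limit or range.

## Working session

There is one attempt and no reset: what is moved stays moved. The work goes in short steps, Python scripts to look and compute and a shell command to move; the robot and the scene stay as the last step left them, time stands still between calls to the robot, and variables do not carry over. Pictures are saved under pics/ and viewed, at most 14 in all, crops included, and the job is handed in when it is done.

```bash
mkdir -p pics; ls; cat > h.py <<'E'
import numpy as np, cv2, json
from station import env, grab_frame, camera_params, order
def snap(name,fn=None):
    p=camera_params(name); im=grab_frame(name)
    if fn: cv2.imwrite('pics/'+fn+'.png',cv2.cvtColor(im,cv2.COLOR_RGB2BGR))
    np.savez('last_'+name+'.npz',im=im,**{k:np.array(v) for k,v in p.items()})
    return im,p
def load(name):
    d=np.load('last_'+name+'.npz'); return d['im'],d
def ray(p,uv):
    uv=np.array(uv,float).reshape(-1,1,2)
    n=cv2.undistortPoints(uv,np.array(p['K']),np.array(p['dist'])).reshape(-1,2)
    R=np.array(p['R']);t=np.array(p['t'])
    d=np.c_[n,np.ones(len(n))]@R
    return -R.T@t,d
def onz(p,uv,z):
    c,d=ray(p,uv); s=(z-c[2])/d[:,2]; return c+d*s[:,None]
def proj(p,X):
    R=np.array(p['R']);t=np.array(p['t'])
    return cv2.projectPoints(np.array(X,float).reshape(-1,1,3),cv2.Rodrigues(R)[0],t.reshape(3,1),np.array(p['K']),np.array(p['dist']))[0].reshape(-1,2)
def st():
    o=env.get_obs(); R=np.array(o['ee_rot'])
    print('t',round(o['time'],2),'pos',np.round(np.array(o['ee_pos'])*1000,1),'x',np.round(R[:,0],3),'y',np.round(R[:,1],3),'z',np.round(R[:,2],3),'F',np.round(o['force'],1),'op',round(o['opening']*1000,1),'ff',np.round(o['finger_force'],1)); return o
E
python3 - <<'E'
from h import *
a,p=snap('top','top0'); b,q=snap('scene','scene0')
st()
for n in ('top','scene','wrist'):
    c=camera_params(n);print(n,np.round(c['K'],1).tolist(),np.round(c['R'],3).tolist(),np.round(c['t'],3), (-np.array(c['R']).T@np.array(c['t'])).round(3))
cv2.imwrite('pics/top0x.png',cv2.resize(cv2.cvtColor(a,4),(800,600),interpolation=cv2.INTER_CUBIC))
cv2.imwrite('pics/scene0x.png',cv2.resize(cv2.cvtColor(b,4),(800,600),interpolation=cv2.INTER_CUBIC))
E
```

```text
pics
t 0.1 pos [ 244.9 -682.   252.5] x [ 0.941  0.338 -0.   ] y [ 0.338 -0.941 -0.001] z [-0.001  0.001 -1.   ] F [0.5 0.4 0.6] op 85.6 ff 0.0
top [[468.7, 0.0, 258.5], [0.0, 468.7, 194.7], [0.0, 0.0, 1.0]] [[-0.013, -1.0, -0.022], [-0.986, 0.017, -0.167], [0.167, 0.019, -0.986]] [0.04  0.483 1.65 ] [0.2   0.    1.708]
scene [[403.5, 0.0, 255.0], [0.0, 403.5, 190.1], [0.0, 0.0, 1.0]] [[0.594, 0.804, 0.022], [0.462, -0.318, -0.828], [-0.659, 0.502, -0.56]] [-0.28  -0.092  1.576] [ 1.247 -0.595  0.813]
wrist [[338.4, 0.0, 256.0], [0.0, 338.4, 194.2], [0.0, 0.0, 1.0]] [[0.338, -0.941, -0.002], [-0.899, -0.323, 0.294], [-0.277, -0.098, -0.956]] [-0.723 -0.039  0.38 ] [ 0.315 -0.656  0.374]
```

View pics/top0x.png

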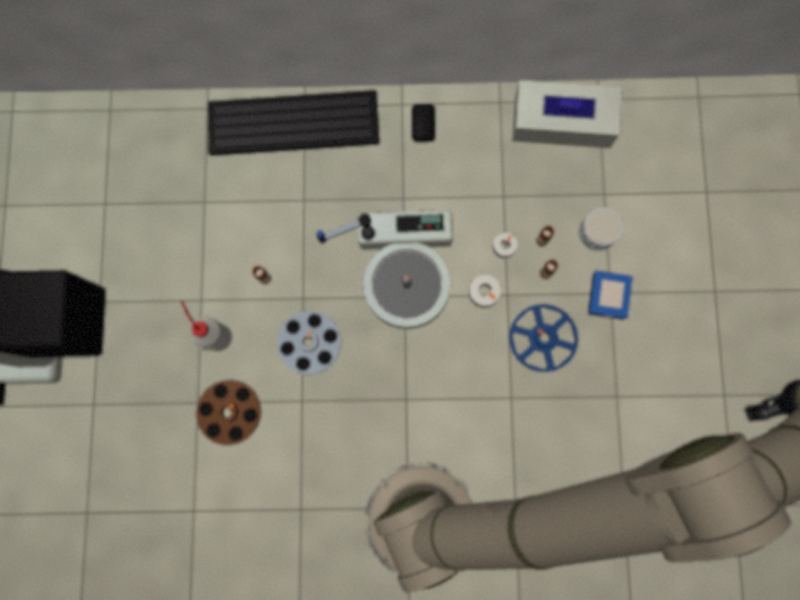

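View pics/scene0x.png

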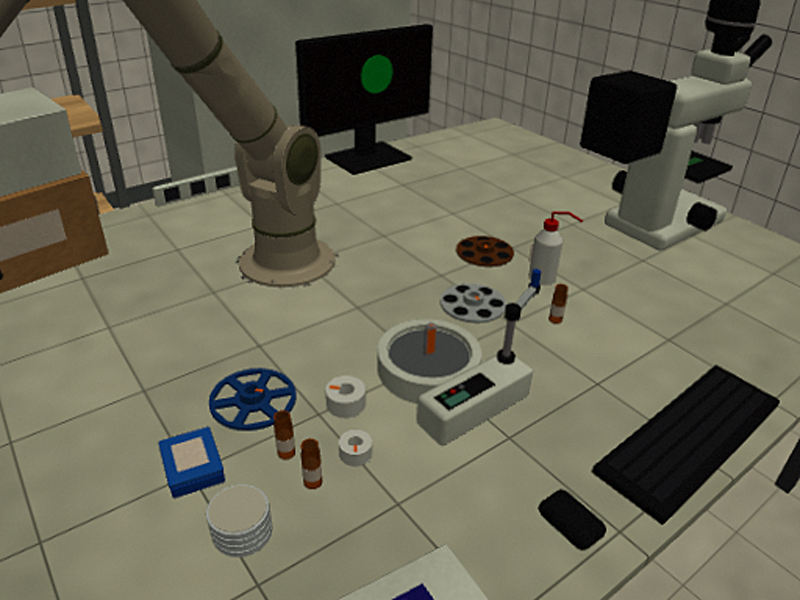

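Top view, in 800×600 pixels. Tray-shaped: silver (309,342) is the tray, brown-copper (229,412) is a decoy. Rings: larger (485,291), smaller (505,244); the larger should be the 56 mm spacer. The rack is at (543,338), and vials are at (546,235), (549,268) and (260,273). The drum is at (407,285), and the arm knob at (321,236).

```bash
python3 - <<'E'
from h import *
im,p=load('top'); sim,q=load('scene'); f=1/1.5625
def z(n,u,v,h): print(n,(onz(p,[[u*f,v*f]],h)[0]*1000).round(0))
z('tray hub',309,340,.026);z('brown',229,411,.026);z('ringbig',485,291,.03);z('ring2',505,244,.03);z('rack',543,337,.026)
z('spindle',407,280,.115);z('knob',321,236,.212);z('pivot',365,220,.188);z('drum',407,285,.057)
for u,v in((546,231),(549,264),(259,270)): z('vial',u,v,.09)
z('petri',603,226,.056);z('slide',611,295,.036);z('bottle',200,329,.18)
# ring diameters by white/bright mask in top
for (u,v) in((485,291),(505,244)):
    c=im[int(v*f)-14:int(v*f)+15,int(u*f)-14:int(u*f)+15]; m=((c.min(2)>150)).astype(np.uint8)
    cs,_=cv2.findContours(m,0,1); k=max(cs,key=cv2.contourArea); print(cv2.minEnclosingCircle(k), 'mm', cv2.minEnclosingCircle(k)[1]*2*1.68/468.7*1000)
a=sim[180:330,120:370]; cv2.imwrite('pics/crop1.png',cv2.resize(cv2.cvtColor(a,4),(800,480),interpolation=cv2.INTER_CUBIC))
E
```

```text
tray hub [406. 254.  26.]
brown [246. 436.  26.]
ringbig [ 513. -156.   30.]
ring2 [ 625. -206.   30.]
rack [ 404. -286.   26.]
spindle [525.  24. 115.]
knob [603. 203. 212.]
pivot [643. 111. 188.]
drum [525.  25.  57.]
vial [ 638. -292.   90.]
vial [ 561. -296.   90.]
vial [559. 360.  90.]
petri [ 656. -430.   56.]
slide [ 498. -444.   36.]
bottle [414. 462. 180.]
((13.921052932739258, 13.0), 10.364812850952148) mm 74.30290415873526
((14.0, 13.0), 8.062357902526855) mm 57.79714647426976
```

View pics/crop1.png

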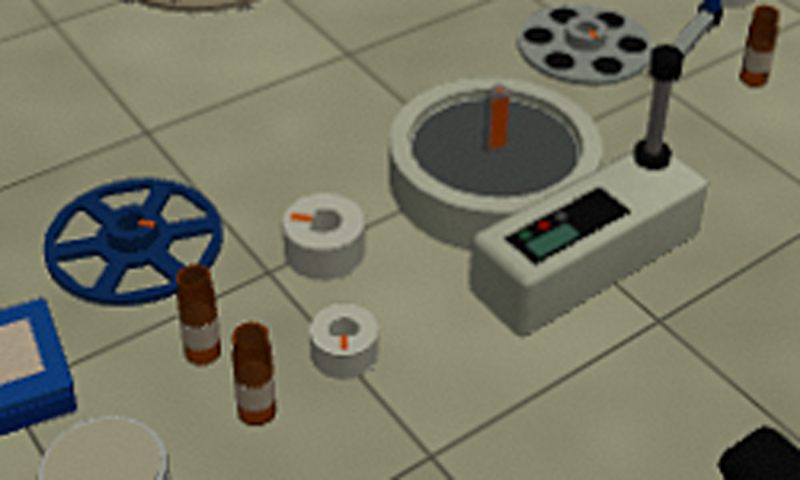

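The crop shows the blue rack at (133,235) with its orange line pointing right. The rings are at (323,235), large, and (343,340), small. Measured against the 30 mm vials, the small one is about 56 mm and the large one about 70 mm, so the spacer is the smaller ring at world (625,-206). I'll confirm that up close. The tray is silver, at (585,40). I'll go over the spindle first to measure it.

```bash
cat >> h.py <<'E'
def go(x,y,z,yaw=None):
    "world mm target + yaw deg -> row (shift mm, rotvec)"
    from scipy.spatial.transform import Rotation as Ro
    o=env.get_obs(); R=np.array(o['ee_rot']); d=np.array([x,y,z])-np.array(o['ee_pos'])*1000
    s=R.T@d
    cy=np.degrees(np.arctan2(R[1,0],R[0,0])); yaw=cy if yaw is None else yaw
    c,sn=np.cos(np.radians(yaw)),np.sin(np.radians(yaw))
    Rt=np.array([[c,sn,0],[sn,-c,0],[0,0,-1.]])
    r=Ro.from_matrix(R.T@Rt).as_rotvec()
    print('row',s.round(1).tolist(),r.round(3).tolist(),'yaw now',cy.round(1))
E
python3 -c "
from h import *
go(500,10,300,20)"
```

```text
row [474.0, -565.1, -46.8] [-0.001, 0.0, -0.004] yaw now 19.8
```

```bash
python3 -m creep '[[0,0,-47,0,0,0,1],[30,-36,-47,0,0,0,1],[60,-72,-47,0,0,0,1],[95,-113,-47,0,0,0,1],[125,-149,-47,0,0,0,1],[158,-188,-47,0,0,0,1],[190,-226,-47,0,0,0,1],[220,-262,-47,0,0,0,1],[250,-298,-47,0,0,0,1],[280,-334,-47,0,0,0,1],[310,-370,-47,0,0,0,1],[340,-405,-47,0,0,0,1],[370,-441,-47,0,0,0,1],[400,-477,-47,0,0,0,1],[430,-513,-47,0,0,0,1],[455,-542,-47,0,0,0,1],[474,-565,-47,0,0,0,1],[474,-565,-47,0,0,0,1],[474,-565,-47,0,0,0,1],[474,-565,-47,0,0,0,1]]'
python3 - <<'E'
from h import *
o=st(); print(np.degrees(o['q']).round(0))
snap('wrist','w1')
E
```

```text
time: 2.1
ee_pos: [0.4997, 0.0085, 0.3]
ee_rot: [[0.942, 0.337, -0.001], [0.337, -0.942, -0.001], [-0.001, 0.0, -1.0]]
force: [0.6, -1.0, 0.5]
opening: 0.0853
finger_force: 0.0
t 2.1 pos [499.7   8.5 300. ] x [ 0.942  0.337 -0.001] y [ 0.337 -0.942  0.   ] z [-0.001 -0.001 -1.   ] F [ 0.6 -1.   0.5] op 85.3 ff 0.0
[  3.  16. -13. 117.   5.  48. -83.]
```

View pics/w1.png

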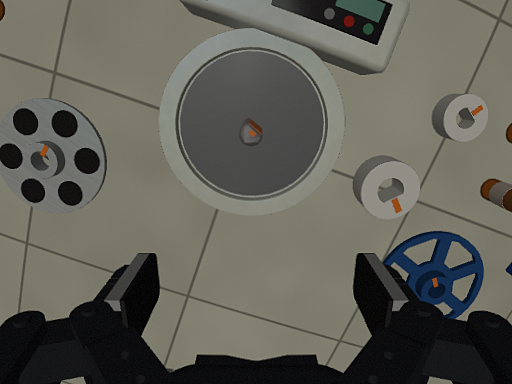

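The wrist view shows the drum at (252,121), with the spindle's orange flat facing up-right at (257,127). The tray is at (42,160), the large ring at (386,187) and the small ring at (460,117). The rack is at (436,284).

```bash
cat >> h.py <<'E'
def circ(P):
    P=np.asarray(P)[:,:2]; w=np.ones(len(P),bool)
    for _ in range(6):
        A=np.c_[2*P[w],np.ones(w.sum())]; s=np.linalg.lstsq(A,(P[w]**2).sum(1),rcond=None)[0]
        c=s[:2]; r=np.sqrt(s[2]+c@c); e=np.abs(np.hypot(*(P-c).T)-r); w=e<max(0.0015,2*np.median(e))
    return c,r,w.mean()
def orange(im,box):
    u0,v0,u1,v1=box; h=cv2.cvtColor(im,cv2.COLOR_RGB2HSV)[v0:v1,u0:u1]
    m=((h[...,0]>=4)&(h[...,0]<=20)&(h[...,1]>140)&(h[...,2]>90)).astype(np.uint8)
    n,l,s,c=cv2.connectedComponentsWithStats(m); 
    return [(s[i,4],(c[i]+[u0,v0]).round(1),(s[i,:4]+[u0,v0,0,0]).tolist()) for i in range(1,n) if s[i,4]>4]
def circmask(p,m,z,off=(0,0),sub=True):
    "largest contour of mask -> circle on plane z (mm)"
    cs,_=cv2.findContours(m.astype(np.uint8),cv2.RETR_EXTERNAL,cv2.CHAIN_APPROX_NONE)
    k=max(cs,key=cv2.contourArea).reshape(-1,2)+np.array(off)
    c,r,w=circ(onz(p,k,z)); return (c*1000).round(1),round(r*1000,1),round(w,2)
E
python3 - <<'E'
from h import *
im,p=load('wrist')
hsv=cv2.cvtColor(im,cv2.COLOR_RGB2HSV)
print('gray samples',im[100,215],im[60,252],im[45,252],im[160,300],im[120,455],im[185,370],im[150,85],im[240,250])
for n,b in dict(sp=(225,100,285,155),tray=(0,90,110,220),big=(350,150,425,225),small=(430,85,490,145),rack=(400,260,460,310)).items(): print(n,orange(im,b))
for n,(b,t,z) in dict(big=((340,145,430,230),150,.03),small=((425,80,492,150),150,.03)).items():
    u0,v0,u1,v1=b; print(n,circmask(p,(im[v0:v1,u0:u1].min(2)>t),z,(u0,v0)))
g=im[40:210,165:340].astype(int); 
for t in(100,115,130,145): print('well',t,circmask(p,(g.max(2)<t),.057,(165,40)))
E
```

```text
gray samples [80 81 79] [90 90 89] [135 141 135] [72 72 73] [145 142 135] [145 142 134] [16 15 14] [126 123 109]
sp [(np.int32(23), array([255.2, 128.3]), [249, 123, 13, 12]), (np.int32(28), array([251.9, 132.9]), [249, 130, 7, 7])]
tray [(np.int32(55), array([ 43.8, 150.7]), [40, 145, 9, 12])]
big [(np.int32(83), array([396.3, 205.2]), [392, 198, 10, 15])]
small [(np.int32(54), array([476.9, 109.9]), [472, 105, 11, 11])]
rack [(np.int32(39), array([434.6, 282. ]), [432, 278, 6, 9])]
big (array([147.2, -35.5]), np.float64(400.2), np.float64(1.0))Traceback (most recent call last):
  File "<stdin>", line 7, in <module>
  File "h.py", line 48, in circmask
    k=max(cs,key=cv2.contourArea).reshape(-1,2)+np.array(off)
      ~~~^^^^^^^^^^^^^^^^^^^^^^^^
ValueError: max() iterable argument is empty
```

```bash
python3 - <<'E'
from h import *
im,p=load('wrist')
b=cv2.GaussianBlur(im,(3,3),0)
for n,(bx,z) in dict(big=((340,145,430,230),.03),small=((425,80,492,150),.03)).items():
    u0,v0,u1,v1=bx
    for t in(120,126): print(n,t,circmask(p,(b[v0:v1,u0:u1,2]>t),z,(u0,v0)))
g=b[40:210,165:340].max(2)
for t in(95,105,115): print('well',t,circmask(p,g<t,.057,(165,40)))
c=lambda u,v,s:cv2.resize(cv2.cvtColor(im[v-s:v+s,u-s:u+s],4),(390,390),interpolation=cv2.INTER_CUBIC)
cv2.imwrite('pics/z1.png',np.hstack([c(251,128,22),c(436,276,35)]))
E
```

```text
big 120 (array([ 515.7, -159.2]), np.float64(36.0), np.float64(1.0))
big 126 (array([ 515.7, -159. ]), np.float64(35.5), np.float64(1.0))
small 120 (array([ 627.5, -206.3]), np.float64(26.9), np.float64(1.0))
small 126 (array([ 627.5, -206.2]), np.float64(26.3), np.float64(1.0))
well 95 (array([532.9,  26.7]), np.float64(75.3), np.float64(1.0))
well 105 (array([532.4,  26.9]), np.float64(80.7), np.float64(1.0))
well 115 (array([532.2,  26.9]), np.float64(81.0), np.float64(1.0))
```

View pics/z1.png

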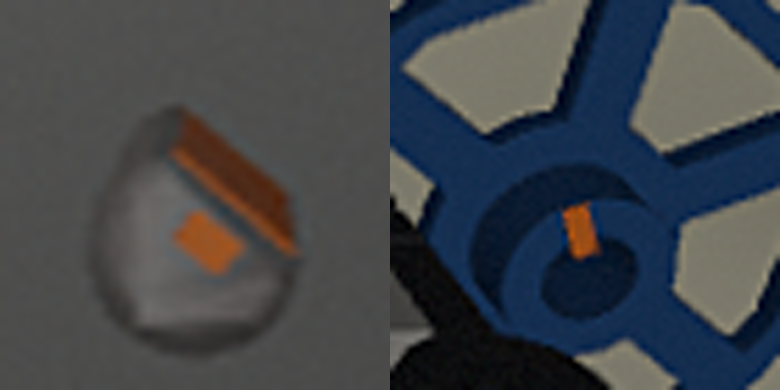

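```bash
python3 - <<'E'
from h import *
im,p=load('wrist')
f=lambda a:[229+a[0]/8.864-.5,106+a[1]/8.864-.5]
for e,z in(((185,110),(290,192)),.045),(((168,150),(297,254)),.109):
    P=onz(p,[f(e[0]),f(e[1])],z)*1000; d=P[0]-P[1]; print(P.round(1)[:,:2],'len',np.hypot(*d[:2]).round(1),'normal',np.degrees(np.arctan2(d[1],d[0])).round(1)-90)
d=onz(p,[[251.9,132.9]],.115)[0]*1000; print('dot',d.round(1), np.degrees(np.arctan2(d[1]-26.9,d[0]-532.3)))
# tray
for v in [(42,160)]: print('tray hub',onz(p,[v],.026)[0]*1000, 'line',onz(p,[[43.8,150.7]],.026)[0]*1000)
h=cv2.cvtColor(im,cv2.COLOR_RGB2HSV)
print('rack hub',onz(p,[[400.5+ (600-390)/780*70-0+0,0+241+260/390*70]],.026)[0]*1000,'line',onz(p,[[434.6,282]],.026)[0]*1000)
print('small line',onz(p,[[476.9,109.9]],.03)[0]*1000)
E
```

```text
[[540.1  31.8]
 [535.   16.2]] len 16.4 normal -18.0
[[540.7  32.6]
 [535.2  16.5]] len 17.0 normal -19.0
dot [533.8  25.8 115. ] -36.349960198596456
tray hub [407.78540305 256.10928323  26.        ] line [420.09234521 255.80695643  26.        ]
rack hub [ 403.79351561 -263.46670178   26.        ] line [ 418.62353237 -279.95200987   26.        ]
small line [ 640.51925086 -214.86554296   30.        ]
```

Spindle axis is at about (532,26.5), with the flat facing -18.5°. The well radius checks at 80.7 mm. The small ring fits radius about 27 and the large one 36, so the small ring is the spacer. Next is the tray.

```bash
python3 -c "
from h import *
go(408,256,190,-1)"
```

```text
row [-3.0, -264.0, 110.1] [0.0, 0.001, 0.361] yaw now 19.7
```

```bash
python3 -m creep '[[0,-40,0,0,0,0.1,1],[0,-80,0,0,0,0.2,1],[0,-120,20,0,0,0.3,1],[-3,-160,40,0,0,0.361,1],[-3,-200,70,0,0,0.361,1],[-3,-240,90,0,0,0.361,1],[-3,-264,110,0,0,0.361,1],[-3,-264,110,0,0,0.361,1],[-3,-264,110,0,0,0.361,1],[-3,-264,110,0,0,0.361,1]]' >/dev/null
python3 - <<'E'
from h import *
o=st(); print(np.degrees(o['q']).round(0))
snap('wrist','w2')
E
```

```text
t 3.15 pos [408.9 255.6 190.8] x [ 1.    -0.019  0.001] y [-0.019 -1.     0.   ] z [ 0.001 -0.    -1.   ] F [ 0.  -0.3  0.5] op 85.0 ff 0.0
[ -30.   24.  -12.  126.    9.   31. -140.]
```

View pics/w2.png

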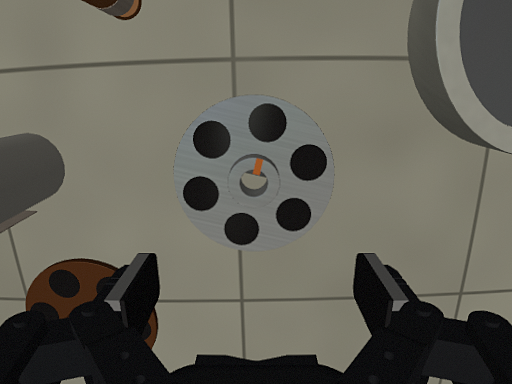

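The tray is at (254,172), its orange line at (258,166), pointing up and slightly right. Joint 7 is near its range limit at this yaw, so I'll take the half-turned grasp.

```bash
cat > tray.py <<'E'
from h import *
im,p=load('wrist'); b=cv2.GaussianBlur(im,(3,3),0)
u0,v0,u1,v1=165,85,345,262; s=b[v0:v1,u0:u1].astype(int)
m=(s[...,2]>s[...,0]-8)|(s.max(2)<60)
m=cv2.morphologyEx(m.astype(np.uint8),cv2.MORPH_CLOSE,np.ones((9,9)))
m=cv2.morphologyEx(m,cv2.MORPH_OPEN,np.ones((9,9)))
for z in(.008,): print('disc',circmask(p,m,z,(u0,v0)))
print(orange(im,(225,140,285,200)))
for a,uv,bb in orange(im,(225,140,285,200)): print(onz(p,[uv],.026)*1000)
# pads: dark blobs
k=(s.max(2)<45).astype(np.uint8); n,l,S,C=cv2.connectedComponentsWithStats(k)
P=np.array([C[i]+[u0,v0] for i in range(1,n) if S[i,4]>300]); P=onz(p,P,.009)*1000; print('pads',P.round(1),P.mean(0))
E
python3 tray.py
```

```text
disc (array([406.2, 258.9]), np.float64(74.1), np.float64(1.0))
[(np.int32(106), array([257.5, 166.5]), [253, 158, 10, 17])]
[[420.38011569 254.87993343  26.        ]]
pads [[456.1 244.8   9. ]
 [442.5 296.1   9. ]
 [420.  208.7   9. ]
 [392.2 308.8   9. ]
 [369.6 221.7   9. ]
 [355.8 271.8   9. ]] [406.05112411 258.63792897   9.        ]
```

```bash
python3 -m creep '[[0,0,0,0,0,-0.14,1],[0,0,0,0,0,-0.28,1],[0,0,0,0,0,-0.42,1],[0,0,0,0,0,-0.56,1],[0,0,0,0,0,-0.7,1],[0,0,0,0,0,-0.84,1],[0,0,0,0,0,-0.98,1],[0,0,0,0,0,-1.12,1],[0,0,0,0,0,-1.26,1],[0,0,0,0,0,-1.4,1],[0,0,0,0,0,-1.57,1],[0,0,0,0,0,-1.57,1]]' && python3 -m creep '[[0,0,0,0,0,-0.14,1],[0,0,0,0,0,-0.28,1],[0,0,0,0,0,-0.42,1],[0,0,0,0,0,-0.56,1],[0,0,0,0,0,-0.7,1],[0,0,0,0,0,-0.84,1],[0,0,0,0,0,-0.98,1],[0,0,0,0,0,-1.12,1],[0,0,0,0,0,-1.26,1],[0,0,0,0,0,-1.4,1],[0,0,0,0,0,-1.57,1],[0,0,0,0,0,-1.57,1]]'
python3 -c "
from h import *
o=st(); print(np.degrees(o['q']).round(0))
snap('wrist','w3')"
```

```text
time: 4.4
ee_pos: [0.409, 0.2557, 0.1908]
ee_rot: [[0.017, 1.0, 0.001], [1.0, -0.017, -0.0], [-0.0, 0.001, -1.0]]
force: [0.9, 0.1, -0.7]
opening: 0.0853
finger_force: 0.0
time: 5.6
ee_pos: [0.4086, 0.2561, 0.1902]
ee_rot: [[-1.0, 0.02, -0.0], [0.02, 1.0, -0.001], [0.0, -0.001, -1.0]]
force: [-0.5, 0.0, 0.2]
opening: 0.0852
finger_force: 0.0
t 5.6 pos [408.6 256.1 190.2] x [-1.    0.02  0.  ] y [ 0.02   1.    -0.001] z [-0.    -0.001 -1.   ] F [-0.5  0.   0.2] op 85.2 ff 0.0
[  4.  36. -62. 124.  45.  47.   2.]
```

```bash
sed -i 's/u0,v0,u1,v1=165,85,345,262/u0,v0,u1,v1=150,70,360,240/' tray.py; python3 tray.py; python3 -c "
from h import *
go(406,258.7,100,165.5)"
```

```text
disc (array([405.7, 258.9]), np.float64(74.3), np.float64(0.83))
[(np.int32(80), array([254.3, 193. ]), [250, 187, 10, 13])]
[[419.55886371 255.14791734  26.        ]]
pads [[355.4 272.2   9. ]
 [369.1 221.3   9. ]
 [391.6 308.9   9. ]
 [419.4 208.6   9. ]
 [442.  295.7   9. ]
 [455.8 245.7   9. ]] [405.54000008 258.74041375   9.        ]
row [2.5, 2.4, 90.2] [-0.0, -0.0, 0.231] yaw now 178.7
```

```bash
python3 -m creep '[[1,1,20,0,0,0.12,0.75],[2.5,2.4,40,0,0,0.231,0.75],[2.5,2.4,70,0,0,0.231,0.75],[2.5,2.4,100,0,0,0.231,0.75],[2.5,2.4,125,0,0,0.231,0.75],[2.5,2.4,140,0,0,0.231,0.75],[2.5,2.4,150,0,0,0.231,0.75],[2.5,2.4,157,0,0,0.231,0.75],[2.5,2.4,158.5,0,0,0.231,0.75],[2.5,2.4,158.5,0,0,0.231,0.75]]' && python3 -m creep '[[0,0,0,0,0,0,0.5],[0,0,0,0,0,0,0.4],[0,0,0,0,0,0,0.3],[0,0,0,0,0,0,0.3],[0,0,0,0,0,0,0.3],[0,0,0,0,0,0,0.3],[0,0,0,0,0,0,0.3],[0,0,0,0,0,0,0.3]]'; python3 -c "
from h import *
o=st()"
```

```text
time: 6.65
ee_pos: [0.4058, 0.2595, 0.032]
ee_rot: [[-0.969, 0.248, 0.0], [0.248, 0.969, -0.0], [-0.0, -0.0, -1.0]]
force: [-0.5, 0.2, 0.3]
opening: 0.0641
finger_force: 0.0
time: 7.45
ee_pos: [0.4059, 0.2593, 0.0327]
ee_rot: [[-0.969, 0.247, 0.001], [0.247, 0.969, -0.0], [-0.001, 0.0, -1.0]]
force: [-0.6, -1.6, 10.4]
opening: 0.0441
finger_force: 59.9
t 7.45 pos [405.9 259.3  32.7] x [-0.969  0.247 -0.001] y [0.247 0.969 0.   ] z [ 0.001 -0.    -1.   ] F [-0.6 -1.6 10.4] op 44.1 ff 59.9
```

```bash
python3 -m creep '[[0,0,-20,0,0,0,0.3],[0,0,-60,0,0,0,0.3],[0,0,-100,0,0,0,0.3],[0,0,-140,0,0,0,0.3],[0,0,-160,0,0,0,0.3],[0,0,-160,0,0,0,0.3]]'; python3 -c "
from h import *
go(532,26.5,185,161.5)"
```

```text
time: 8.05
ee_pos: [0.4065, 0.2599, 0.1943]
ee_rot: [[-0.969, 0.248, 0.004], [0.248, 0.969, 0.002], [-0.003, 0.003, -1.0]]
force: [0.9, -0.1, -4.4]
opening: 0.0434
finger_force: 63.2
row [-179.4, -195.1, 9.4] [0.003, 0.003, 0.073] yaw now 165.7
```

```bash
python3 -m creep '[[-30,-33,2,0,0,0.02,0.3],[-60,-66,4,0,0,0.04,0.3],[-90,-98,6,0,0,0.06,0.3],[-120,-131,8,0,0,0.073,0.3],[-150,-164,9,0,0,0.073,0.3],[-168,-184,9,0,0,0.073,0.3],[-179.4,-195,9.4,0,0,0.073,0.3],[-179.4,-195,9.4,0,0,0.073,0.3],[-179.4,-195,9.4,0,0,0.073,0.3],[-179.4,-195,9.4,0,0,0.073,0.3]]'; python3 -c "
from h import *
o=st(); snap('wrist','w4')"
```

```text
time: 9.05
ee_pos: [0.5307, 0.0273, 0.182]
ee_rot: [[-0.949, 0.315, -0.001], [0.315, 0.949, 0.0], [0.001, 0.0, -1.0]]
force: [0.7, 0.1, -2.9]
opening: 0.0433
finger_force: 63.1
t 9.05 pos [530.7  27.3 182. ] x [-0.949  0.315  0.001] y [0.315 0.949 0.   ] z [-0.001  0.    -1.   ] F [ 0.7  0.1 -2.9] op 43.3 ff 63.1
```

View pics/w4.png

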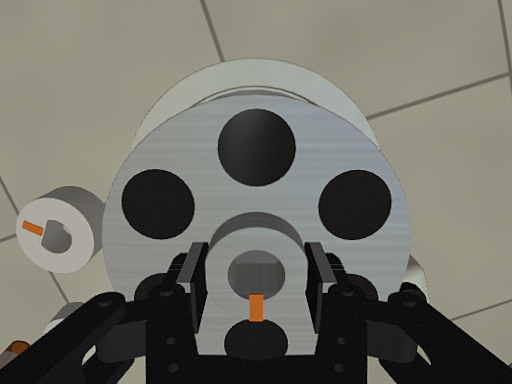

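The held tray shows its orange line at (256,307), pointing straight toward -x of the tool, and its bore at (256,275). I'll fit its centre from the disc rim and black pads.

```bash
cat > held.py <<'E'
from h import *
im,p=load('wrist'); o=env.get_obs(); z0=o['ee_pos'][2]-.0327; R=np.array(o['ee_rot']); 
b=cv2.GaussianBlur(im,(3,3),0)
k=(b.max(2)<48).astype(np.uint8)[:245]; n,l,S,C=cv2.connectedComponentsWithStats(k)
P=np.array([C[i] for i in range(1,n) if 2000<S[i,4]<8000]); print(P.round(1))
P=onz(p,P,z0+.009)*1000
print(P.round(1))
L=onz(p,[orange(im,(235,280,280,330))[0][1]],z0+.026)[0]*1000; print('line',L)
# centre from three pads, at 52mm
c,r,_=circ(P/1000); print('c',c*1000,'r',r*1000,'tcp',o['ee_pos']*1000 if hasattr(o['ee_pos'],'shape') else o['ee_pos'])
for q in P: print('ang',np.degrees(np.arctan2(q[1]-c[1]*1000,q[0]-c[0]*1000)).round(1))
print('line ang',np.degrees(np.arctan2(L[1]-c[1]*1000,L[0]-c[0]*1000)))
E
python3 held.py
```

```text
[[260.  152.2]
 [157.6 203.9]
 [354.5 204.5]]
[[483.6  45.3 158.5]
 [491.4  -6.2 158.5]
 [519.9  78.7 158.5]]
line [546.0349856   22.74094292 175.45265923]
c [534.40158253  26.5966555 ] r 54.11681734388163 tcp [530.85141682  27.46301565 182.15265923]
ang 159.7
ang -142.7
ang 105.6
line ang -18.336983887869447
```

```bash
python3 -c "
from h import *
go(532.1,26.6,136,161.5)"
```

```text
row [-1.5, -0.4, 46.2] [0.0, -0.001, 0.003] yaw now 161.7
```

```bash
python3 -m creep '[[-1.5,-0.4,10,0,0,0.003,0.3],[-1.5,-0.4,20,0,0,0.003,0.3],[-1.5,-0.4,27,0,0,0.003,0.3],[-1.5,-0.4,31,0,0,0.003,0.3],[-1.5,-0.4,34,0,0,0.003,0.3],[-1.5,-0.4,37,0,0,0.003,0.3],[-1.5,-0.4,40,0,0,0.003,0.3],[-1.5,-0.4,42,0,0,0.003,0.3],[-1.5,-0.4,42,0,0,0.003,0.3]]'
```

```text
time: 10.0
ee_pos: [0.5327, 0.0254, 0.1402]
ee_rot: [[-0.948, 0.319, -0.0], [0.319, 0.948, -0.0], [0.0, -0.0, -1.0]]
force: [-0.4, -0.5, -3.5]
opening: 0.0435
finger_force: 63.1
```

```bash
python3 -m creep '[[0,0,2,0,0,0,0.3],[0,0,4,0,0,0,0.3],[0,0,6,0,0,0,0.3],[0,0,8,0,0,0,0.3],[0,0,8,0,0,0,0.3]]'; python3 -c "
from h import *
st();st()"
```

```text
time: 10.5
ee_pos: [0.5327, 0.0255, 0.1321]
ee_rot: [[-0.948, 0.319, -0.0], [0.319, 0.948, -0.0], [0.0, -0.0, -1.0]]
force: [0.4, 0.0, -3.3]
opening: 0.0436
finger_force: 63.1
t 10.5 pos [532.7  25.5 132.1] x [-0.948  0.319  0.   ] y [ 0.319  0.948 -0.   ] z [-0. -0. -1.] F [ 0.4  0.  -3.3] op 43.6 ff 63.1
t 10.5 pos [532.7  25.5 132.1] x [-0.948  0.319  0.   ] y [ 0.319  0.948 -0.   ] z [-0. -0. -1.] F [ 0.4  0.  -3.3] op 43.6 ff 63.1
```

```bash
python3 -m creep '[[0,0,5,0,0,0,0.3],[0,0,10,0,0,0,0.3],[0,0,15,0,0,0,0.3],[0,0,20,0,0,0,0.3],[0,0,25,0,0,0,0.3],[0,0,30,0,0,0,0.3],[0,0,35,0,0,0,0.3],[0,0,40,0,0,0,0.3],[0,0,44,0,0,0,0.3],[0,0,48,0,0,0,0.3],[0,0,51,0,0,0,0.3],[0,0,51,0,0,0,0.3]]'
```

```text
time: 11.7
ee_pos: [0.5326, 0.0255, 0.081]
ee_rot: [[-0.948, 0.319, -0.001], [0.319, 0.948, -0.0], [0.0, -0.0, -1.0]]
force: [0.8, 0.1, -3.6]
opening: 0.0435
finger_force: 63.1
```

```bash
python3 -m creep '[[0,0,1,0,0,0,0.3],[0,0,2,0,0,0,0.3],[0,0,3,0,0,0,0.3],[0,0,4,0,0,0,0.3],[0,0,4.5,0,0,0,0.3],[0,0,4.5,0,0,0,0.3]]'
```

```text
time: 12.3
ee_pos: [0.5329, 0.0255, 0.0778]
ee_rot: [[-0.948, 0.319, 0.001], [0.319, 0.948, -0.001], [-0.001, -0.001, -1.0]]
force: [-2.7, -0.7, 10.9]
opening: 0.0436
finger_force: 64.5
```

The tray is home: its underside reads 45 mm and contact came exactly there. I'll release it and go to the spacer.

```bash
python3 -m creep '[[0,0,-0.5,0,0,0,0.6],[0,0,-0.5,0,0,0,0.75],[0,0,-0.5,0,0,0,0.75],[0,0,-10,0,0,0,0.75],[0,0,-40,0,0,0,0.75],[0,0,-80,0,0,0,0.9],[0,0,-120,0,0,0,1],[0,0,-130,0,0,0,1],[0,0,-130,0,0,0,1]]'; python3 -c "
from h import *
o=st(); print(np.degrees(o['q']).round(0)); go(627.5,-206,200,147)
snap('wrist','w5')"
```

```text
time: 13.2
ee_pos: [0.5335, 0.0255, 0.2086]
ee_rot: [[-0.948, 0.32, 0.003], [0.32, 0.948, -0.0], [-0.003, 0.001, -1.0]]
force: [-0.4, -0.8, -0.1]
opening: 0.0854
finger_force: 0.0
t 13.2 pos [533.5  25.5 208.6] x [-0.948  0.32  -0.003] y [0.32  0.948 0.001] z [ 0.003 -0.    -1.   ] F [-0.4 -0.8 -0.1] op 85.4 ff 0.0
[ 30.  35. -58. 117.  40.  50.  21.]
row [-163.1, -189.3, 9.0] [0.001, 0.003, 0.251] yaw now 161.4
```

View pics/w5.png

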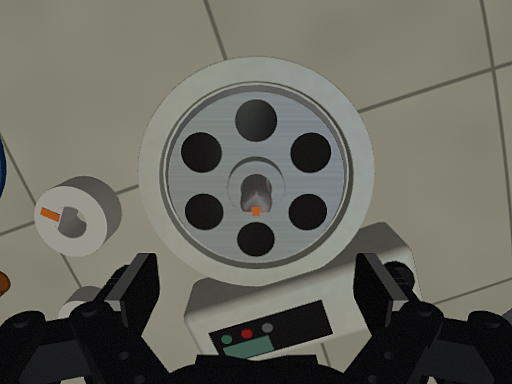

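The tray is seated in the well at (256,178), with the spindle through it and its dot at (256,210). Moving to the spacer.

```bash
python3 -m creep '[[-32,-37,2,0,0,0.08,1],[-64,-74,4,0,0,0.16,1],[-96,-111,6,0,0,0.251,1],[-128,-148,8,0,0,0.251,1],[-150,-175,9,0,0,0.251,1],[-163,-189,9,0,0,0.251,1],[-163,-189,9,0,0,0.251,1],[-163,-189,9,0,0,0.251,1]]'>/dev/null; cat > sp.py <<'E'
from h import *
o=st(); print(np.degrees(o['q']).round(0)); im,p=snap('wrist','w6')
b=cv2.GaussianBlur(im,(3,3),0); e=proj(p,[[.6275,-.206,.03]])[0].astype(int); print(e)
u0,v0,u1,v1=e[0]-65,e[1]-65,e[0]+65,e[1]+65
for t in(118,122,126): print(t,circmask(p,b[v0:v1,u0:u1,2]>t,.03,(u0,v0)))
for a,uv,bb in orange(im,(u0,v0,u1,v1)): print(a,uv,onz(p,[uv],.03)[0]*1000)
cv2.imwrite('pics/c6.png',cv2.cvtColor(im[v0:v1,u0:u1],4))
E
python3 sp.py
```

```text
t 14.05 pos [ 626.1 -205.   196.1] x [-0.839  0.544  0.003] y [ 0.544  0.839 -0.   ] z [-0.002  0.001 -1.   ] F [-0.7  0.5 -0.6] op 85.7 ff 0.0
[ 45.  43. -52. 102.  40.  57.  33.]
[255 183]
118 (array([ 627.7, -206. ]), np.float64(27.2), np.float64(1.0))
122 (array([ 627.6, -206. ]), np.float64(26.9), np.float64(1.0))
126 (array([ 627.4, -205.9]), np.float64(26.7), np.float64(1.0))
90 [255.5 200. ] [ 640.54242922 -214.52903303   30.        ]
```

```bash
python3 -c "
from h import *
go(627.6,-206,31,146.6)"
```

```text
row [-2.5, -0.8, 165.7] [-0.0, -0.002, 0.009] yaw now 147.1
```

```bash
python3 -m creep '[[-2,-0.8,40,0,0,0.009,1],[-2.5,-0.8,80,0,0,0.009,1],[-2.5,-0.8,120,0,0,0.009,1],[-2.5,-0.8,150,0,0,0.009,1],[-2.5,-0.8,160,0,0,0.009,1],[-2.5,-0.8,165,0,0,0.009,1],[-2.5,-0.8,165,0,0,0.009,0.7],[-2.5,-0.8,165,0,0,0.009,0.5],[-2.5,-0.8,165,0,0,0.009,0.5],[-2.5,-0.8,165,0,0,0.009,0.5],[-2.5,-0.8,165,0,0,0.009,0.5],[-2.5,-0.8,165,0,0,0.009,0.5]]' && python3 -m creep '[[0,0,-20,0,0,0,0.5],[0,0,-60,0,0,0,0.5],[0,0,-100,0,0,0,0.5],[0,0,-140,0,0,0,0.5],[0,0,-180,0,0,0,0.5],[0,0,-180,0,0,0,0.5]]'; python3 -c "
from h import *
go(532.5,26,205,161.5)"
```

```text
time: 15.3
ee_pos: [0.6295, -0.2076, 0.035]
ee_rot: [[-0.834, 0.552, 0.002], [0.552, 0.834, -0.001], [-0.002, 0.001, -1.0]]
force: [-1.6, -0.0, 5.3]
opening: 0.0536
finger_force: 62.9
time: 15.9
ee_pos: [0.6312, -0.207, 0.2208]
ee_rot: [[-0.834, 0.552, 0.009], [0.552, 0.834, -0.002], [-0.009, 0.003, -1.0]]
force: [1.3, 0.5, -0.6]
opening: 0.0537
finger_force: 63.7
row [211.0, 139.8, 14.4] [0.002, 0.009, -0.262] yaw now 146.5
```

```bash
python3 -m creep '[[35,23,2,0,0,-0.05,0.5],[70,46,5,0,0,-0.1,0.5],[105,70,7,0,0,-0.15,0.5],[140,93,9,0,0,-0.2,0.5],[175,116,12,0,0,-0.262,0.5],[198,131,14,0,0,-0.262,0.5],[211,140,14,0,0,-0.262,0.5],[211,140,14,0,0,-0.262,0.5],[211,140,14,0,0,-0.262,0.5],[211,140,14,0,0,-0.262,0.5]]'>/dev/null; python3 - <<'E'
from h import *
o=st(); im,p=snap('wrist','w7'); c=im[180:384,150:362]; cv2.imwrite('pics/c7.png',cv2.resize(cv2.cvtColor(c,4),None,fx=2.5,fy=2.5,interpolation=cv2.INTER_CUBIC))
z=o['ee_pos'][2]-.005
print(orange(im,(230,270,290,350)), proj(p,[[o['ee_pos'][0],o['ee_pos'][1],z]]))
E
```

```text
t 16.9 pos [530.4  24.3 199. ] x [-0.948  0.319 -0.   ] y [ 0.319  0.948 -0.001] z [ 0.    -0.001 -1.   ] F [-0.  -0.1 -2.3] op 53.3 ff 63.6
[(np.int32(363), array([256.7, 304.8]), [250, 292, 14, 27])] [[254.85599818 277.65500971]]
```

View pics/c7.png

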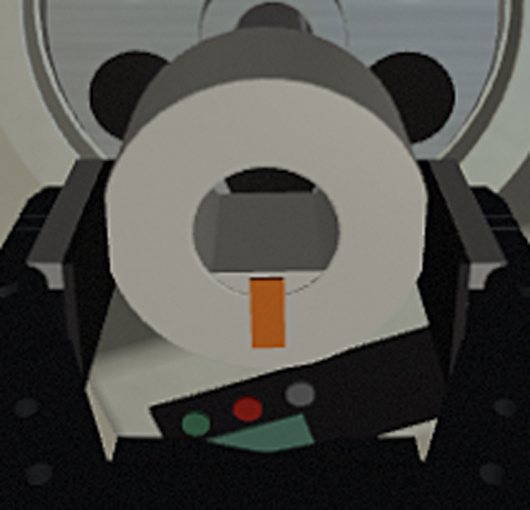

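The held ring is centred near (267,221) in the crop, with the line at (267,312) straight below it. I'll fit its rim.

```bash
cat > ringfit.py <<'E'
from h import *
im,p=load('wrist'); o=st(); b=cv2.GaussianBlur(im,(3,3),0).astype(int); z=o['ee_pos'][2]-.005
cu,cv=256,268; pts=[]
for a in np.radians(np.r_[20:75:3,105:160:3,200:340:4]): # image angles (v down): bottom arcs & top
    rr=np.arange(40,75,.5); us=cu+rr*np.cos(a); vs=cv+rr*np.sin(a)
    pr=np.array([cv2.getRectSubPix(b[...,1].astype(np.float32),(1,1),(float(u),float(v)))[0,0] for u,v in zip(us,vs)])
    d=pr[4:]-pr[:-4]; i=np.argmin(d)
    if d[i]<-15: pts.append([us[i+2],vs[i+2]])
P=onz(p,pts,z); c,r,w=circ(P); print(len(pts),'c',(c*1000).round(1),'r',(r*1000).round(1),w,'minus tcp',(c*1000-np.array(o['ee_pos'][:2])*1000).round(1))
L=onz(p,[orange(im,(230,270,290,350))[0][1]],z)[0]; print('ang',np.degrees(np.arctan2(L[1]-c[1],L[0]-c[0])))
E
python3 ringfit.py
```

```text
t 16.95 pos [530.3  24.2 198.9] x [-0.948  0.319 -0.   ] y [ 0.319  0.948 -0.001] z [ 0.    -0.001 -1.   ] F [-0.8 -1.1 -1.1] op 53.2 ff 63.6
68 c [528.6  25.5] r 27.9 0.8676470588235294 minus tcp [-1.8  1.3]
ang -17.845994602447124
```

```bash
python3 -c "
from h import *
go(533.9,25,141,161.3)"
```

```text
row [-3.1, 1.9, 57.9] [-0.001, 0.0, 0.002] yaw now 161.4
```

```bash
python3 -m creep '[[-1.5,1,10,0,0,0,0.5],[-3.1,1.9,20,0,0,0,0.5],[-3.1,1.9,30,0,0,0,0.5],[-3.1,1.9,40,0,0,0,0.5],[-3.1,1.9,46,0,0,0,0.5],[-3.1,1.9,50,0,0,0,0.5],[-3.1,1.9,53,0,0,0,0.5],[-3.1,1.9,56,0,0,0,0.5],[-3.1,1.9,58,0,0,0,0.5],[-3.1,1.9,58,0,0,0,0.5]]'
```

```text
time: 17.95
ee_pos: [0.5336, 0.0263, 0.1408]
ee_rot: [[-0.948, 0.317, 0.0], [0.317, 0.948, -0.0], [-0.0, 0.0, -1.0]]
force: [-0.7, -1.2, -0.9]
opening: 0.0532
finger_force: 63.7
```

```bash
python3 -m creep '[[-0.7,-1,0,0,0,0,0.5],[-0.7,-1,2,0,0,0,0.5],[-0.7,-1,4,0,0,0,0.5],[-0.7,-1,6,0,0,0,0.5],[-0.7,-1,8,0,0,0,0.5],[-0.7,-1,10,0,0,0,0.5],[-0.7,-1,10,0,0,0,0.5]]'
```

```text
time: 18.65
ee_pos: [0.5337, 0.0252, 0.1305]
ee_rot: [[-0.948, 0.317, -0.001], [0.317, 0.948, -0.0], [0.0, -0.0, -1.0]]
force: [-0.2, 0.2, -0.8]
opening: 0.0538
finger_force: 63.7
```

```bash
python3 -m creep '[[0,0,4,0,0,0,0.5],[0,0,8,0,0,0,0.5],[0,0,12,0,0,0,0.5],[0,0,16,0,0,0,0.5],[0,0,19,0,0,0,0.5],[0,0,21,0,0,0,0.5],[0,0,22,0,0,0,0.5],[0,0,23,0,0,0,0.5],[0,0,24,0,0,0,0.5],[0,0,25,0,0,0,0.5],[0,0,25,0,0,0,0.5]]'
```

```text
time: 19.75
ee_pos: [0.5339, 0.0252, 0.106]
ee_rot: [[-0.948, 0.317, 0.0], [0.317, 0.948, -0.0], [-0.0, -0.0, -1.0]]
force: [-0.0, 0.9, 1.2]
opening: 0.0537
finger_force: 63.8
```

```bash
python3 -m creep '[[0,0,0.7,0,0,0,0.5],[0,0,1.4,0,0,0,0.5],[0,0,1.4,0,0,0,0.5]]'; python3 -m creep '[[0,0,0,0,0,0,0.8],[0,0,0,0,0,0,1],[0,0,0,0,0,0,1],[0,0,-10,0,0,0,1],[0,0,-40,0,0,0,1],[0,0,-80,0,0,0,1],[0,0,-110,0,0,0,1],[0,0,-110,0,0,0,1]]'; python3 -c "
from h import *
o=st(); print(np.degrees(o['q']).round(0)); go(405,-270,240,90)"
```

```text
time: 20.05
ee_pos: [0.534, 0.0252, 0.1059]
ee_rot: [[-0.948, 0.317, 0.001], [0.317, 0.948, -0.001], [-0.002, -0.001, -1.0]]
force: [-5.6, -2.3, 19.6]
opening: 0.054
finger_force: 65.9
time: 20.85
ee_pos: [0.5354, 0.0262, 0.2185]
ee_rot: [[-0.948, 0.317, 0.006], [0.317, 0.948, 0.001], [-0.005, 0.002, -1.0]]
force: [-0.9, -0.0, -0.5]
opening: 0.0852
finger_force: 0.0
t 20.85 pos [535.4  26.2 218.5] x [-0.948  0.317 -0.005] y [0.317 0.948 0.002] z [ 0.006  0.001 -1.   ] F [-0.9 -0.  -0.5] op 85.2 ff 0.0
[ 31.  35. -59. 116.  39.  51.  22.]
row [29.6, -322.2, -22.4] [0.005, 0.003, 1.248] yaw now 161.5
```

The spacer seated: contact came at an underside of 71 mm. Now the rack.

```bash
python3 -m creep '[[3,-32,-3,0,0,0.12,1],[6,-65,-6,0,0,0.24,1],[9,-97,-9,0,0,0.36,1],[12,-129,-12,0,0,0.48,1],[15,-161,-15,0,0,0.6,1],[18,-193,-18,0,0,0.72,1],[21,-226,-20,0,0,0.83,1],[24,-258,-22,0,0,0.83,1],[27,-290,-22,0,0,0.83,1],[30,-322,-22,0,0,0.83,1],[30,-322,-22,0,0,0.83,1],[30,-322,-22,0,0,0.83,1],[30,-322,-22,0,0,0.83,1]]'>/dev/null; python3 -c "
from h import *
o=st(); print(np.degrees(o['q']).round(0)); snap('wrist','w8')"
```

```text
t 22.15 pos [ 403.6 -269.8  236.4] x [-0.407  0.913  0.   ] y [0.913 0.407 0.   ] z [ 0.     0.001 -1.   ] F [-0.9  1.1 -1. ] op 85.7 ff 0.0
[ 64.  26. -50. 121.  29.  45.  20.]
```

View pics/w8.png

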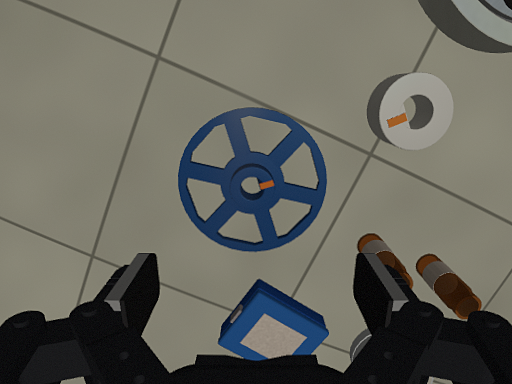

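The rack is at (252,179), with its line at (266,184) pointing right. The slide box at (273,325) must be kept clear.

```bash
cat > rack.py <<'E'
from h import *
im,p=load('wrist'); b=cv2.GaussianBlur(im,(3,3),0).astype(int)
u0,v0,u1,v1=160,90,345,256; s=b[v0:v1,u0:u1]; m=(s[...,2]>s[...,0]+15).astype(np.uint8)
n,l,S,C=cv2.connectedComponentsWithStats(m); i=1+np.argmax(S[1:,4]); m=(l==i)
print('disc',circmask(p,m,.008,(u0,v0)))
# openings: holes of the disc
cs,h=cv2.findContours(m.astype(np.uint8),cv2.RETR_CCOMP,cv2.CHAIN_APPROX_NONE)
c0=circmask(p,m,.008,(u0,v0))[0]
for k,hh in zip(cs,h[0]):
    if hh[3]>=0 and cv2.contourArea(k)>300:
        q=onz(p,k.reshape(-1,2)+[u0,v0],.006).mean(0)*1000; d=q[:2]-c0; print('open',q.round(1),np.hypot(*d).round(1),np.degrees(np.arctan2(d[1],d[0])).round(1))
for a,uv,bb in orange(im,(u0,v0,u1,v1)):
    q=onz(p,[uv],.026)[0]*1000; d=q[:2]-c0; print('line',a,uv,q.round(1),np.hypot(*d),np.degrees(np.arctan2(d[1],d[0])))
E
python3 rack.py
```

```text
disc (array([ 407.4, -289.5]), np.float64(79.4), np.float64(1.0))
open [ 418.7 -342.7    6. ] 54.4 -77.9
open [ 458.2 -306.6    6. ] 53.6 -18.6
open [ 365.  -323.7    6. ] 54.5 -141.1
open [ 413.3 -288.7    6. ] 6.0 8.1
open [ 449.7 -254.3    6. ] 55.0 39.8
open [ 356.3 -271.6    6. ] 54.2 160.7
open [ 395.3 -235.8    6. ] 55.1 102.7
line 81 [266.2 184.3] [ 419.1 -279.6   26. ] 15.333910073973865 40.07627591475943
```

```bash
python3 -c "
from h import *
go(407.4,-289.5,60,130.5)"
```

```text
row [-19.7, -4.8, 176.5] [0.0, -0.0, -0.287] yaw now 114.0
```

```bash
python3 -m creep '[[-10,-2.5,30,0,0,-0.1,0.75],[-20,-4.8,60,0,0,-0.2,0.75],[-20,-4.8,100,0,0,-0.287,0.75],[-20,-4.8,135,0,0,-0.287,0.75],[-20,-4.8,160,0,0,-0.287,0.75],[-20,-4.8,172,0,0,-0.287,0.75],[-20,-4.8,176,0,0,-0.287,0.75],[-20,-4.8,176,0,0,-0.287,0.75],[-20,-4.8,176,0,0,-0.287,0.75]]' >/dev/null;  python3 -c "
from h import *
st(); go(407.4,-289.5,34,130.5)"
```

```text
t 23.1 pos [ 407.6 -290.6   61.1] x [-0.649  0.761 -0.001] y [0.761 0.649 0.   ] z [ 0.001 -0.    -1.   ] F [-0.3 -0.7 -0.3] op 64.0 ff 0.0
row [1.0, 0.5, 27.1] [0.0, 0.001, -0.001] yaw now 130.4
```

```bash
python3 -m creep '[[1,0.5,10,0,0,0,0.75],[1,0.5,18,0,0,0,0.75],[1,0.5,24,0,0,0,0.75],[1,0.5,26.5,0,0,0,0.75],[1,0.5,26.5,0,0,0,0.75],[1,0.5,26.5,0,0,0,0.5],[1,0.5,26.5,0,0,0,0.35],[1,0.5,26.5,0,0,0,0.35],[1,0.5,26.5,0,0,0,0.35],[1,0.5,26.5,0,0,0,0.35],[1,0.5,26.5,0,0,0,0.35]]'; python3 -m creep '[[0,0,-20,0,0,0,0.35],[0,0,-60,0,0,0,0.35],[0,0,-100,0,0,0,0.35],[0,0,-140,0,0,0,0.35],[0,0,-180,0,0,0,0.35],[0,0,-185,0,0,0,0.35],[0,0,-185,0,0,0,0.35]]';python3 -c "
from h import *
o=st(); print(np.degrees(o['q']).round(0)); go(532.5,26,220,72)"
```

```text
time: 24.2
ee_pos: [0.4071, -0.2897, 0.0347]
ee_rot: [[-0.648, 0.761, 0.001], [0.761, 0.648, -0.0], [-0.001, 0.001, -1.0]]
force: [-1.4, 1.2, 7.4]
opening: 0.0432
finger_force: 60.1
time: 24.9
ee_pos: [0.4065, -0.2903, 0.2197]
ee_rot: [[-0.647, 0.762, 0.001], [0.762, 0.647, -0.002], [-0.002, -0.0, -1.0]]
force: [0.0, 0.2, -3.1]
opening: 0.0432
finger_force: 62.7
t 24.9 pos [ 406.5 -290.3  219.7] x [-0.647  0.762 -0.002] y [ 0.762  0.647 -0.   ] z [ 0.001 -0.002 -1.   ] F [ 0.   0.2 -3.1] op 43.2 ff 62.7
[ 66.  30. -52. 121.  34.  45.  33.]
row [159.6, 300.8, -0.8] [0.001, 0.002, 1.018] yaw now 130.3
```

```bash
python3 -m creep '[[16,30,0,0,0,0.1,0.35],[32,60,0,0,0,0.2,0.35],[48,90,0,0,0,0.3,0.35],[64,120,0,0,0,0.4,0.35],[80,150,0,0,0,0.5,0.35],[96,181,0,0,0,0.6,0.35],[112,211,0,0,0,0.7,0.35],[128,241,0,0,0,0.8,0.35],[143,270,0,0,0,0.9,0.35],[153,288,0,0,0,1.0,0.35],[159.6,300.8,0,0,0,1.018,0.35],[159.6,300.8,0,0,0,1.018,0.35],[159.6,300.8,0,0,0,1.018,0.35],[159.6,300.8,0,0,0,1.018,0.35]]' >/dev/null; python3 -c "
from h import *
o=st(); snap('wrist','w9'); go(532.2,26.2,185,72)"
```

```text
t 26.3 pos [531.5  25.4 217.9] x [ 0.308  0.951 -0.002] y [ 0.951 -0.308 -0.002] z [-0.002 -0.001 -1.   ] F [ 0.5 -0.  -2.9] op 43.2 ff 62.7
row [1.0, 0.2, 33.2] [-0.001, 0.001, 0.0] yaw now 72.0
```

View pics/w9.png

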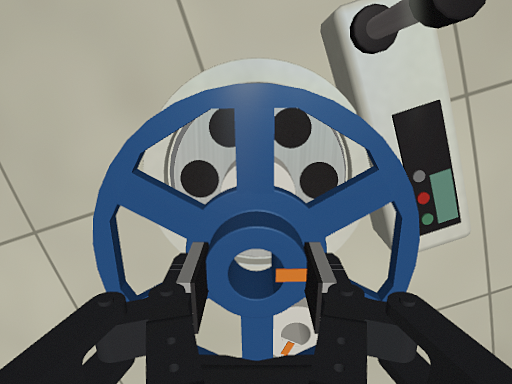

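The held rack is centred at (256,272) with its line at (291,275), pointing along tool +y. I'll fit the rim.

```bash
python3 - <<'E'
from h import *
im,p=load('wrist'); o=env.get_obs(); T=np.array(o['ee_pos']); z0=T[2]-.0345
b=cv2.GaussianBlur(im,(3,3),0).astype(int); m=(b[...,2]>b[...,0]+12).astype(np.uint8)
n,l,S,C=cv2.connectedComponentsWithStats(m); m=l==1+np.argmax(S[1:,4])
pts=[]
for u in range(105,410,3):
    v=np.where(m[:260,u])[0]
    if len(v): pts.append([u,v[0]])
for v in range(190,280,3):
    u=np.where(m[v])[0]; pts+= [[u[0],v],[u[-1],v]]
P=onz(p,pts,z0+.008); c,r,w=circ(P); print('disc c',c*1000,r*1000,w,'-tcp',(c-T[:2])*1000)
# bore top edge: dark/beige inside hub; hub outer circle top
L=orange(im,(265,255,320,295)); print(L)
bb=L[0][2]; 
q=onz(p,[[bb[0],bb[1]+bb[3]/2-.5],[bb[0]+bb[2]-1,bb[1]+bb[3]/2-.5]],z0+.026)*1000; print('line ends',q.round(1))
q=onz(p,[L[0][1]],z0+.026)[0]-np.r_[c,0]; print('ang',np.degrees(np.arctan2(q[1],q[0])),np.hypot(q[0],q[1])*1000)
# spoke (top) centre line
for v in (125,150,180):
    u=np.where(m[v,215:295])[0]+215; print(v,u[0],u[-1],onz(p,[[u.mean(),v]],z0+.008)[0,:2]*1000)
E
```

```text
disc c [530.25056103  24.92732183] 79.72799108865455 1.0 -tcp [-1.4912159  -0.42992249]
[(np.int32(385), array([290.7, 274.7]), [275, 268, 32, 14])]
line ends [[538.3  22.5 209.7]
 [551.1  18.3 209.7]]
ang -17.876080489300634 15.237805678361845
125 234 274 [548.75750842  84.31242941]
150 235 274 [545.59934222  73.9246052 ]
180 236 273 [541.3841235   60.98904722]
```

```bash
python3 - <<'E'
from h import *
im,p=load('wrist'); o=env.get_obs(); T=np.array(o['ee_pos']); z0=T[2]-.0345
print('dist',np.array(p['dist']).round(4))
print('tcp at top/disc',proj(p,[[T[0],T[1],z0+.026],[T[0],T[1],z0+.008]]).round(1))
print('fit',proj(p,[[.53025,.02493,z0+.026],[.53025,.02493,z0+.008]]).round(1))
b=cv2.GaussianBlur(im,(3,3),0)
for v in (240,250,262,285): print(v,[tuple(int(x) for x in b[v,u]) for u in range(196,322,6)])
c=im[200:345,180:335]; cv2.imwrite('pics/c9.png',cv2.resize(cv2.cvtColor(c,4),None,fx=5,fy=4,interpolation=cv2.INTER_CUBIC)[:600,:800])
E
```

```text
dist [-0.0828  0.      0.      0.      0.    ]
tcp at top/disc [[258.6 273. ]
 [258.4 253.9]]
fit [[255.6 274.8]
 [255.7 255.5]]
240 [(39, 76, 124), (39, 76, 124), (39, 78, 126), (21, 41, 67), (40, 77, 125), (41, 79, 126), (41, 78, 126), (40, 78, 125), (39, 77, 125), (40, 78, 125), (40, 78, 125), (39, 78, 125), (39, 78, 126), (40, 78, 126), (40, 78, 126), (40, 78, 126), (41, 79, 127), (22, 46, 76), (39, 78, 126), (39, 77, 125), (38, 77, 124)]
250 [(105, 104, 101), (29, 29, 28), (20, 30, 44), (39, 77, 125), (40, 77, 125), (40, 77, 125), (39, 77, 125), (39, 77, 125), (71, 96, 129), (166, 166, 162), (168, 168, 164), (167, 167, 163), (63, 90, 126), (39, 77, 125), (38, 77, 125), (38, 77, 125), (39, 77, 126), (40, 78, 126), (18, 27, 41), (27, 27, 26), (105, 104, 102)]
262 [(89, 88, 86), (20, 19, 20), (39, 78, 126), (40, 77, 125), (39, 76, 125), (39, 77, 125), (22, 43, 71), (145, 146, 137), (145, 145, 134), (138, 138, 126), (137, 136, 125), (137, 137, 126), (139, 138, 127), (17, 34, 59), (22, 46, 76), (39, 77, 125), (39, 77, 125), (38, 77, 125), (39, 78, 127), (17, 16, 16), (89, 88, 86)]
285 [(18, 17, 18), (19, 18, 19), (38, 74, 119), (38, 77, 125), (39, 77, 124), (40, 77, 125), (23, 46, 77), (24, 48, 79), (25, 49, 81), (24, 49, 81), (24, 48, 80), (23, 47, 79), (23, 45, 75), (16, 35, 59), (17, 36, 61), (37, 76, 125), (38, 77, 125), (38, 76, 125), (37, 74, 119), (17, 17, 18), (17, 15, 16)]
```

View pics/c9.png

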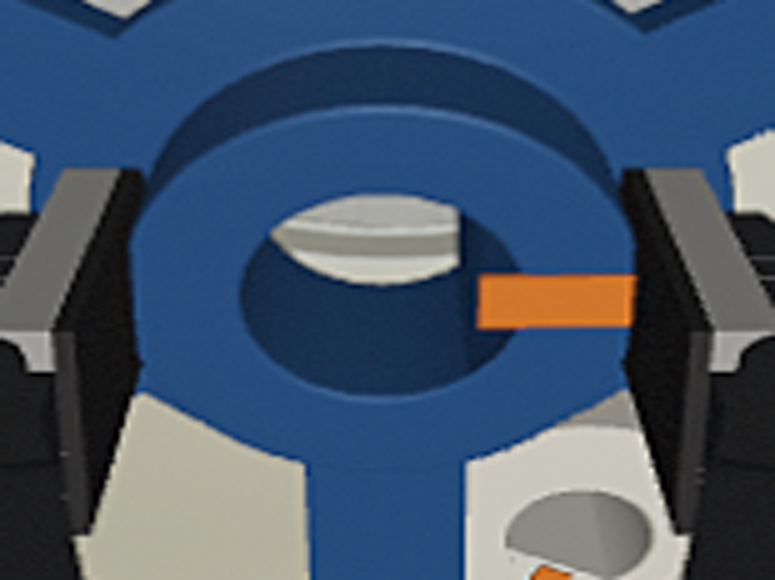

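The bore is centred between the pads at (382,295) in the crop. The camera and the TCP reading disagree by about 1 mm here, so I'll fit the drum rim in this same image and get the offset directly.

```bash
python3 - <<'E'
from h import *
im,p=load('wrist'); b=cv2.GaussianBlur(im,(3,3),0).astype(int)
# drum top outer edge: scan columns downward for bench->white edge
pts=[]
for u in range(165,350,4):
    col=b[35:110,u,2]; d=col[3:]-col[:-3]; i=int(np.argmax(d)); 
    if d[i]>15: pts.append([u,35+i+1.5])
P=onz(p,pts,.057); print(len(pts),[tuple(x) for x in pts[::8]])
c,r,w=circ(P); print(c*1000,r*1000,w)
# constrained radius 100mm
from scipy.optimize import least_squares
f=least_squares(lambda c:np.hypot(*(P[:,:2]*1000-c).T)-99.5,[532,26],loss='soft_l1'); print(f.x,np.abs(f.fun).mean())
E
```

```text
47 [(165, 103.5), (197, 75.5), (229, 61.5), (261, 58.5), (293, 63.5), (325, 79.5)]
[531.83627337  25.54723923] 100.13693565502216 0.9574468085106383
[532.05822805  26.16048037] 1.530189759912594
```

```bash
python3 -m creep '[[0.7,0.5,12,0,0,0.01,0.35],[1.5,1,25,0,0,0.01,0.35],[1.5,1,38,0,0,0.01,0.35],[1.5,1,50,0,0,0.01,0.35],[1.5,1,60,0,0,0.01,0.35],[1.5,1,66,0,0,0.01,0.35],[1.5,1,70,0,0,0.01,0.35],[1.5,1,72,0,0,0.01,0.35],[1.5,1,72,0,0,0.01,0.35]]'
```

```text
time: 27.25
ee_pos: [0.5339, 0.0279, 0.147]
ee_rot: [[0.317, 0.948, 0.0], [0.948, -0.317, -0.0], [-0.0, 0.0, -1.0]]
force: [-0.5, 0.5, -2.9]
opening: 0.0434
finger_force: 62.7
```

```bash
python3 -m creep '[[0,0,1,0,0,0,0.35],[0,0,2,0,0,0,0.35],[0,0,3,0,0,0,0.35],[0,0,4,0,0,0,0.35],[0,0,4,0,0,0,0.35]]'
```

```text
time: 27.75
ee_pos: [0.5338, 0.0278, 0.1429]
ee_rot: [[0.317, 0.948, -0.0], [0.948, -0.317, -0.0], [-0.0, -0.0, -1.0]]
force: [-0.0, 0.4, -2.7]
opening: 0.0434
finger_force: 62.7
```

```bash
python3 -m creep '[[-1.2,-0.2,0,0,0,0,0.35],[-1.2,-0.2,1,0,0,0,0.35],[-1.2,-0.2,2,0,0,0,0.35],[-1.2,-0.2,3,0,0,0,0.35],[-1.2,-0.2,4,0,0,0,0.35],[-1.2,-0.2,5,0,0,0,0.35],[-1.2,-0.2,5,0,0,0,0.35]]'; python3 -m creep '[[0,0,1,0,0,0,0.35],[0,0,2,0,0,0,0.35],[0,0,3,0,0,0,0.35],[0,0,3.5,0,0,0,0.35],[0,0,3.5,0,0,0,0.35]]'
```

```text
time: 28.45
ee_pos: [0.5332, 0.0267, 0.1378]
ee_rot: [[0.317, 0.948, -0.0], [0.948, -0.317, -0.0], [-0.0, -0.0, -1.0]]
force: [0.7, 0.1, -2.3]
opening: 0.0432
finger_force: 62.7
time: 28.95
ee_pos: [0.5333, 0.0268, 0.1357]
ee_rot: [[0.317, 0.948, 0.001], [0.948, -0.317, -0.001], [-0.001, 0.001, -1.0]]
force: [-4.1, -1.0, 15.1]
opening: 0.0433
finger_force: 64.6
```

The rack made contact at an underside of about 101 mm, so it is home. I'll release it and look.

```bash
python3 -m creep '[[0,0,-0.5,0,0,0,0.6],[0,0,-0.5,0,0,0,0.75],[0,0,-0.5,0,0,0,0.75],[0,0,-10,0,0,0,0.75],[0,0,-40,0,0,0,0.75],[0,0,-80,0,0,0,0.9],[0,0,-110,0,0,0,1],[0,0,-110,0,0,0,1]]'; python3 -c "
from h import *
o=st(); print(np.degrees(o['q']).round(0)); im,p=snap('wrist','w10')
im2,_=snap('scene','scene1')
a=cv2.resize(im,(512,384)); b=cv2.resize(im2[170:340,100:360],(587,384)); cv2.imwrite('pics/m10.png',cv2.cvtColor(cv2.resize(np.hstack([a,b]),(800,280),interpolation=cv2.INTER_AREA),4))
"
```

```text
time: 29.75
ee_pos: [0.535, 0.0274, 0.2487]
ee_rot: [[0.318, 0.948, 0.006], [0.948, -0.318, 0.001], [0.003, 0.006, -1.0]]
force: [0.2, -0.6, -0.3]
opening: 0.0851
finger_force: 0.0
t 29.75 pos [535.   27.4 248.7] x [0.318 0.948 0.003] y [ 0.948 -0.318  0.006] z [ 0.006  0.001 -1.   ] F [ 0.2 -0.6 -0.3] op 85.1 ff 0.0
[ 17.  25. -36. 115.  21.  45. -50.]
```

View pics/m10.png

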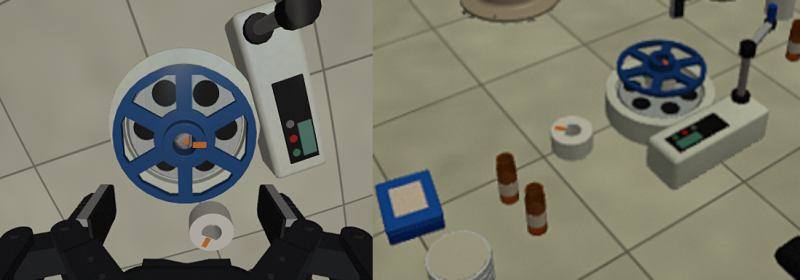

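The stack is right: the rack sits on the spacer in the drum, its line toward the console. Only two vials show on the right side, as found before. I'll measure the rack openings from w10 and set up the first vial.

```bash
python3 - <<'E'
from h import *
im,p=load('wrist'); b=cv2.GaussianBlur(im,(3,3),0).astype(int); m=(b[...,2]>b[...,0]+12).astype(np.uint8)
n,l,S,C=cv2.connectedComponentsWithStats(m); m=(l==1+np.argmax(S[1:,4]))
c,r,w=circmask(p,m,.109); print(c,r,w)
cs,h=cv2.findContours(m.astype(np.uint8),cv2.RETR_CCOMP,cv2.CHAIN_APPROX_NONE)
for k,hh in zip(cs,h[0]):
    if hh[3]>=0 and cv2.contourArea(k)>200:
        q=onz(p,k.reshape(-1,2),.108).mean(0)*1000; d=q[:2]-c; print(q.round(1)[:2],np.hypot(*d).round(1),np.degrees(np.arctan2(d[1],d[0])).round(1))
go(625,-288,240,161.5)
E
```

```text
[532.2  26.3] 79.7 1.0
[542.9 -25.7] 53.1 -78.3
[492.9  -9.7] 53.3 -137.5
[537.7  20.8] 7.8 -45.1
[480.7  44.2] 54.5 160.8
[584.3  10.6] 54.4 -16.8
[572.  64.] 54.8 43.4
[522.   80.1] 54.8 100.7
row [-269.1, 186.8, 5.5] [0.001, 0.001, -1.571] yaw now 71.5
```

```bash
python3 -m creep '[[-24,17,0,0,0,-0.13,1],[-48,34,0,0,0,-0.26,1],[-72,50,0,0,0,-0.4,1],[-97,67,0,0,0,-0.53,1],[-121,84,0,0,0,-0.67,1],[-145,101,0,0,0,-0.8,1],[-170,118,0,0,0,-0.94,1],[-194,135,0,0,0,-1.07,1],[-218,152,2,0,0,-1.2,1],[-240,167,4,0,0,-1.33,1],[-258,179,5,0,0,-1.45,1],[-269,187,5,0,0,-1.571,1],[-269,187,5,0,0,-1.571,1],[-269,187,5,0,0,-1.571,1]]' >/dev/null; python3 -c "
from h import *
o=st(); print(np.degrees(o['q']).round(0)); snap('wrist','w11')"
```

```text
t 31.25 pos [ 624.6 -286.9  238.1] x [-0.947  0.32   0.002] y [0.32  0.947 0.001] z [-0.002  0.002 -1.   ] F [-0.   1.6  0.4] op 85.4 ff 0.0
[ 53.  43. -57.  95.  40.  64.  56.]
```

View pics/w11.png

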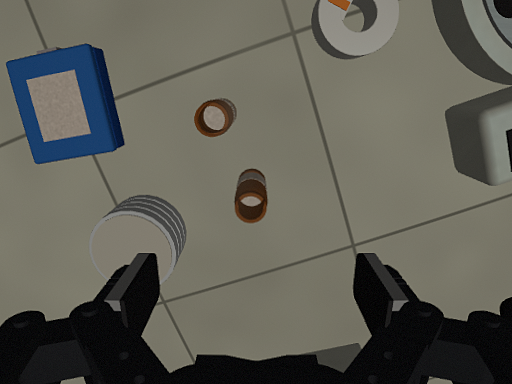

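The vial mouths are at (251,207) and (213,118), with their bodies leaning up-image. I'll fit the rims on the z = 90 mm plane.

```bash
cat > vial.py <<'E'
from h import *
from scipy.optimize import least_squares
def rim(im,p,guess,z=.09,r=13.5,half=True):
    "guess: world mm xy of the mouth -> rim centre (mm); outline taken on the side away from the base"
    b=cv2.GaussianBlur(im,(3,3),0).astype(int)
    m=(b[...,0]>b[...,2]+28)
    g=np.array(guess,float)
    for it in range(4):
        e=proj(p,[[g[0]/1e3,g[1]/1e3,z]])[0]; e0=proj(p,[[g[0]/1e3,g[1]/1e3,z-.09]])[0]; d=e-e0; d/=np.hypot(*d)+1e-9
        a0=np.arctan2(d[1],d[0]); pts=[]
        for a in a0+np.radians(np.arange(-85,86,5)):
            rr=np.arange(40,3,-.5); us=np.round(e[0]+rr*np.cos(a)).astype(int); vs=np.round(e[1]+rr*np.sin(a)).astype(int)
            ok=(us>=0)&(us<512)&(vs>=0)&(vs<384)
            for R_,u,v in zip(rr[ok],us[ok],vs[ok]):
                if m[v,u]: pts.append(e+(R_+.25)*np.array([np.cos(a),np.sin(a)])); break
        P=onz(p,pts,z)[:,:2]*1000
        f=least_squares(lambda c:np.hypot(*(P-c).T)-r,g,loss='soft_l1'); g=f.x
    c,rr,w=circ(P/1000)
    return g.round(1),np.abs(f.fun).mean().round(2),'free',(c*1000).round(1),(rr*1000).round(1),len(pts)
E
python3 - <<'E'
from vial import *
im,p=load('wrist')
for uv in((251,207),(213,118)):
    g=onz(p,[uv],.09)[0,:2]*1000; print(g.round(1),rim(im,p,g))
st(); go(639,-292,140,161.5)
E
```

```text
[ 640.5 -295.9] (array([ 641.4, -296.9]), np.float64(0.24), 'free', array([ 641.1, -296.9]), np.float64(13.7), 35)
[ 561.2 -300.2] (array([ 561.7, -302.5]), np.float64(0.24), 'free', array([ 561.6, -302.1]), np.float64(13.8), 35)
t 31.3 pos [ 624.8 -286.4  238.7] x [-0.948  0.319  0.001] y [0.319 0.948 0.001] z [-0.001  0.001 -1.   ] F [ 1.2 -0.1 -0.7] op 85.5 ff 0.0
row [-15.4, -0.9, 98.7] [0.001, -0.001, -0.002] yaw now 161.4
```

```bash
python3 -c "
from h import *
go(641.3,-296.9,80,161.5)"
```

```text
row [-19.2, -4.9, 158.7] [0.001, -0.001, -0.002] yaw now 161.4
```

```bash
python3 -m creep '[[-10,-3,30,0,0,0,1],[-19.2,-4.9,60,0,0,0,1],[-19.2,-4.9,90,0,0,0,1],[-19.2,-4.9,105,0,0,0,1],[-19.2,-4.9,105,0,0,0,1]]' >/dev/null; python3 -c "
from vial import *
st(); im,p=snap('wrist'); print(rim(im,p,(641.3,-296.9))); go(641.3,-296.9,80,161.5)"
```

```text
t 31.8 pos [ 640.8 -297.2  132.6] x [-0.948  0.317  0.003] y [0.317 0.948 0.   ] z [-0.003  0.001 -1.   ] F [-0.5 -0.1  0.5] op 85.3 ff 0.0
(array([ 641.3, -296.9]), np.float64(0.14), 'free', array([ 641.1, -296.8]), np.float64(13.7), 35)
row [0.5, 0.3, 54.5] [0.0, -0.001, 0.001] yaw now 161.5
```

```bash
python3 -m creep '[[0.3,0,20,0,0,0,1],[0.3,0,35,0,0,0,1],[0.3,0,46,0,0,0,1],[0.3,0,53,0,0,0,1],[0.3,0,53,0,0,0,0.7],[0.3,0,53,0,0,0,0.5],[0.3,0,53,0,0,0,0.2],[0.3,0,53,0,0,0,0.2],[0.3,0,53,0,0,0,0.2],[0.3,0,53,0,0,0,0.2],[0.3,0,53,0,0,0,0.2],[0.3,0,53,0,0,0,0.2]]'; python3 -m creep '[[0,0,-30,0,0,0,0.2],[0,0,-70,0,0,0,0.2],[0,0,-110,0,0,0,0.2],[0,0,-140,0,0,0,0.2],[0,0,-150,0,0,0,0.2],[0,0,-150,0,0,0,0.2]]'; python3 -c "
from h import *
st(); go(581.6,10.2,220,162)"
```

```text
time: 33.05
ee_pos: [0.6421, -0.2984, 0.0824]
ee_rot: [[-0.948, 0.317, 0.001], [0.317, 0.948, -0.0], [-0.001, -0.0, -1.0]]
force: [-0.1, -0.0, 4.8]
opening: 0.0274
finger_force: 59.3
time: 33.65
ee_pos: [0.6419, -0.2985, 0.2326]
ee_rot: [[-0.948, 0.317, 0.002], [0.317, 0.948, -0.001], [-0.002, -0.001, -1.0]]
force: [-0.1, -0.4, -1.0]
opening: 0.027
finger_force: 59.5
t 33.65 pos [ 641.9 -298.5  232.6] x [-0.948  0.317 -0.002] y [ 0.317  0.948 -0.001] z [ 0.002 -0.001 -1.   ] F [-0.1 -0.4 -1. ] op 27.0 ff 59.5
row [155.2, 273.6, 12.1] [-0.001, 0.002, -0.009] yaw now 161.5
```

```bash
python3 -m creep '[[20,35,2,0,0,0,0.2],[40,70,4,0,0,0,0.2],[60,106,6,0,0,0,0.2],[80,141,8,0,0,0,0.2],[100,176,10,0,0,0,0.2],[120,211,12,0,0,0,0.2],[138,243,12,0,0,0,0.2],[149,263,12,0,0,0,0.2],[155,273.5,12,0,0,-0.01,0.2],[155,273.5,12,0,0,-0.01,0.2],[155,273.5,12,0,0,-0.01,0.2],[155,273.5,12,0,0,-0.01,0.2]]' >/dev/null; cat > chk.py <<'E'
import sys
from vial import *
o=st(); im,p=snap('wrist',sys.argv[1]); T=np.array(o['ee_pos'])*1000
off=float(sys.argv[2]); z=(T[2]+90-off)/1000
print('rim',rim(im,p,T[:2],z), 'proj tcp',proj(p,[[T[0]/1e3,T[1]/1e3,z]])[0])
print('tilt n/a; tcp',T.round(1))
E
python3 chk.py w12 82.4
```

```text
t 34.85 pos [581.5   8.3 218.8] x [-0.951  0.31   0.001] y [ 0.31   0.951 -0.001] z [-0.001 -0.001 -1.   ] F [-0.7  0.9 -0.7] op 27.3 ff 59.5
rim (array([581. ,   8.8]), np.float64(0.14), 'free', array([580.6,   8.9]), np.float64(13.8), 35) proj tcp [254.76120991 294.61430747]
tilt n/a; tcp [581.5   8.3 218.8]
```

```bash
python3 -m creep '[[-0.1,1.5,6,0,0,0,0.2],[-0.1,1.5,14,0,0,0,0.2],[-0.1,1.5,20,0,0,0,0.2],[-0.1,1.5,25,0,0,0,0.2],[-0.1,1.5,30,0,0,0,0.2],[-0.1,1.5,34,0,0,0,0.2],[-0.1,1.5,38,0,0,0,0.2],[-0.1,1.5,38,0,0,0,0.2]]'
```

```text
time: 35.7
ee_pos: [0.5817, 0.0114, 0.1809]
ee_rot: [[-0.951, 0.308, -0.001], [0.308, 0.951, -0.0], [0.001, -0.0, -1.0]]
force: [-0.6, 0.1, -2.4]
opening: 0.0271
finger_force: 59.4
```

```bash
python3 -m creep '[[-0.5,-1,3,0,0,0,0.2],[-0.5,-1,8,0,0,0,0.2],[-0.5,-1,13,0,0,0,0.2],[-0.5,-1,18,0,0,0,0.2],[-0.5,-1,23,0,0,0,0.2],[-0.5,-1,28,0,0,0,0.2],[-0.5,-1,33,0,0,0,0.2],[-0.5,-1,38,0,0,0,0.2],[-0.5,-1,41,0,0,0,0.2],[-0.5,-1,43,0,0,0,0.2],[-0.5,-1,43,0,0,0,0.2]]'
```

```text
time: 36.8
ee_pos: [0.582, 0.0105, 0.1382]
ee_rot: [[-0.952, 0.308, -0.0], [0.308, 0.952, -0.0], [0.0, -0.0, -1.0]]
force: [0.6, -0.8, -0.9]
opening: 0.0276
finger_force: 59.5
```

```bash
python3 -m creep '[[0,0,1,0,0,0,0.2],[0,0,2,0,0,0,0.2],[0,0,3,0,0,0,0.2],[0,0,3,0,0,0,0.2]]'
```

```text
time: 37.2
ee_pos: [0.5821, 0.0105, 0.1354]
ee_rot: [[-0.951, 0.308, 0.0], [0.308, 0.951, -0.0], [-0.0, -0.0, -1.0]]
force: [1.1, -0.0, 0.1]
opening: 0.0273
finger_force: 59.5
```

```bash
python3 -m creep '[[0,0,0.8,0,0,0,0.2],[0,0,0.8,0,0,0,0.2]]'; python3 -m creep '[[0,0,0,0,0,0,0.4],[0,0,0,0,0,0,0.55],[0,0,0,0,0,0,0.55],[0,0,-20,0,0,0,0.55],[0,0,-50,0,0,0,0.55],[0,0,-80,0,0,0,0.7],[0,0,-100,0,0,0,1],[0,0,-100,0,0,0,1]]'; python3 -c "
from vial import *
o=st(); im,p=snap('wrist','w13'); print(rim(im,p,(581.6,10.2),.143)); go(562,-302,200,42)"
```

```text
time: 37.4
ee_pos: [0.5824, 0.0106, 0.1353]
ee_rot: [[-0.951, 0.308, 0.001], [0.308, 0.951, -0.0], [-0.001, -0.0, -1.0]]
force: [-1.6, -0.9, 6.1]
opening: 0.0276
finger_force: 60.1
time: 38.2
ee_pos: [0.5831, 0.011, 0.2372]
ee_rot: [[-0.951, 0.308, 0.004], [0.308, 0.951, 0.0], [-0.004, 0.001, -1.0]]
force: [-1.0, -0.2, 0.3]
opening: 0.0847
finger_force: 0.0
t 38.2 pos [583.1  11.  237.2] x [-0.951  0.308 -0.004] y [0.308 0.951 0.001] z [ 0.004  0.    -1.   ] F [-1.  -0.2  0.3] op 84.7 ff 0.0
(array([581. ,  12.1]), np.float64(0.15), 'free', array([580.9,  12.2]), np.float64(13.6), 35)
row [-76.7, -303.6, 35.7] [0.002, 0.001, 2.095] yaw now 162.1
```

Vial 1 stands at home: the rim fits on the z = 143 mm plane with r 13.6. Next vial.

```bash
python3 -m creep '[[-5,-20,0,0,0,0.13,1],[-10,-40,0,0,0,0.27,1],[-15,-60,0,0,0,0.41,1],[-20,-80,0,0,0,0.55,1],[-26,-102,0,0,0,0.69,1],[-31,-123,2,0,0,0.83,1],[-36,-143,5,0,0,0.97,1],[-41,-163,8,0,0,1.11,1],[-46,-183,12,0,0,1.25,1],[-51,-203,16,0,0,1.39,1],[-57,-225,20,0,0,1.53,1],[-62,-245,24,0,0,1.67,1],[-67,-265,28,0,0,1.81,1],[-72,-285,32,0,0,1.95,1],[-77,-303.5,35,0,0,2.095,1],[-77,-303.5,35,0,0,2.095,1],[-77,-303.5,35,0,0,2.095,1],[-77,-303.5,35,0,0,2.095,1]]' >/dev/null; python3 -c "
from vial import *
o=st(); print(np.degrees(o['q']).round(0)); im,p=snap('wrist','w14'); r=rim(im,p,(561.7,-302.3)); print(r); go(r[0][0],r[0][1],83,42)"
```

```text
t 40.05 pos [ 562.  -300.6  199.2] x [0.74  0.672 0.   ] y [ 0.672 -0.74  -0.001] z [-0.001  0.001 -1.   ] F [-0.2  0.5 -0.5] op 85.5 ff 0.0
[ 39.  34. -24. 105.  19.  45. -43.]
(array([ 561.3, -302.5]), np.float64(0.25), 'free', array([ 561.6, -302.1]), np.float64(13.9), 35)
row [-1.8, 0.9, 116.4] [-0.001, -0.0, 0.004] yaw now 42.2
```

```bash
python3 -m creep '[[-1.5,0.9,35,0,0,0,1],[-1.5,0.9,70,0,0,0,1],[-1.5,0.9,95,0,0,0,1],[-1.5,0.9,110,0,0,0,1],[-1.5,0.9,116,0,0,0,1],[-1.5,0.9,116,0,0,0,0.7],[-1.5,0.9,116,0,0,0,0.5],[-1.5,0.9,116,0,0,0,0.2],[-1.5,0.9,116,0,0,0,0.2],[-1.5,0.9,116,0,0,0,0.2],[-1.5,0.9,116,0,0,0,0.2],[-1.5,0.9,116,0,0,0,0.2]]'; python3 -m creep '[[0,0,-30,0,0,0,0.2],[0,0,-70,0,0,0,0.2],[0,0,-110,0,0,0,0.2],[0,0,-136,0,0,0,0.2],[0,0,-136,0,0,0,0.2],[0,0,-136,0,0,0,0.2]]'; python3 -c "
from h import *
st(); go(493.6,-8.5,219,42)"
```

```text
time: 41.3
ee_pos: [0.562, -0.3039, 0.085]
ee_rot: [[0.743, 0.67, 0.002], [0.67, -0.743, -0.001], [0.001, 0.002, -1.0]]
force: [-1.0, 0.6, 7.3]
opening: 0.0268
finger_force: 58.6
time: 41.9
ee_pos: [0.5613, -0.3039, 0.2203]
ee_rot: [[0.743, 0.669, 0.001], [0.669, -0.743, -0.001], [0.0, 0.001, -1.0]]
force: [-0.6, 0.5, -0.3]
opening: 0.0267
finger_force: 59.4
t 41.9 pos [ 561.3 -303.9  220.3] x [0.743 0.669 0.   ] y [ 0.669 -0.743  0.001] z [ 0.001 -0.001 -1.   ] F [-0.6  0.5 -0.3] op 26.7 ff 59.4
row [147.5, -264.8, 1.0] [0.001, -0.0, 0.0] yaw now 42.0
```

```bash
python3 -m creep '[[20,-36,0,0,0,0,0.2],[40,-72,0,0,0,0,0.2],[60,-108,0,0,0,0,0.2],[80,-144,0,0,0,0,0.2],[100,-180,0,0,0,0,0.2],[120,-215,0,0,0,0,0.2],[137,-246,0,0,0,0,0.2],[147.5,-264.8,0,0,0,0,0.2],[147.5,-264.8,0,0,0,0,0.2],[147.5,-264.8,0,0,0,0,0.2],[147.5,-264.8,0,0,0,0,0.2],[147.5,-264.8,0,0,0,0,0.2]]' >/dev/null; python3 chk.py w15 85
```

```text
t 43.1 pos [493.6  -9.4 219.2] x [ 0.744  0.668 -0.001] y [ 0.668 -0.744 -0.   ] z [-0.001 -0.    -1.   ] F [-0.2 -0.1 -0.9] op 27.1 ff 59.4
rim (array([493.2,  -8.5]), np.float64(0.12), 'free', array([493.4,  -8.3]), np.float64(13.8), 35) proj tcp [258.69991847 288.93306472]
tilt n/a; tcp [493.6  -9.4 219.2]
```

```bash
python3 -m creep '[[0,0,6,0,0,0,0.2],[0,0,13,0,0,0,0.2],[0,0,19,0,0,0,0.2],[0,0,24,0,0,0,0.2],[0,0,29,0,0,0,0.2],[0,0,33,0,0,0,0.2],[0,0,37,0,0,0,0.2],[0,0,37,0,0,0,0.2]]'
```

```text
time: 43.95
ee_pos: [0.4934, -0.0082, 0.1822]
ee_rot: [[0.743, 0.67, -0.001], [0.67, -0.743, -0.0], [-0.001, -0.0, -1.0]]
force: [-0.0, -0.5, -0.3]
opening: 0.0268
finger_force: 59.4
```

Inside the opening with no contact. Continuing down: underside is at 97 mm, home is 53 mm.

```bash
python3 -m creep '[[0.3,0.5,4,0,0,0,0.2],[0.3,0.5,9,0,0,0,0.2],[0.3,0.5,14,0,0,0,0.2],[0.3,0.5,19,0,0,0,0.2],[0.3,0.5,24,0,0,0,0.2],[0.3,0.5,29,0,0,0,0.2],[0.3,0.5,34,0,0,0,0.2],[0.3,0.5,38,0,0,0,0.2],[0.3,0.5,41,0,0,0,0.2],[0.3,0.5,42,0,0,0,0.2],[0.3,0.5,43,0,0,0,0.2],[0.3,0.5,44,0,0,0,0.2],[0.3,0.5,44,0,0,0,0.2]]'
```

```text
time: 45.25
ee_pos: [0.4942, -0.0084, 0.1387]
ee_rot: [[0.743, 0.67, 0.0], [0.67, -0.743, -0.0], [0.0, 0.0, -1.0]]
force: [-0.5, 0.2, -0.4]
opening: 0.0268
finger_force: 59.4
```

```bash
python3 -m creep '[[0,0,0.7,0,0,0,0.2],[0,0,1.4,0,0,0,0.2],[0,0,1.4,0,0,0,0.2]]'; python3 -m creep '[[0,0,0,0,0,0,0.4],[0,0,0,0,0,0,0.55],[0,0,0,0,0,0,0.55],[0,0,-20,0,0,0,0.55],[0,0,-50,0,0,0,0.55],[0,0,-80,0,0,0,0.7],[0,0,-100,0,0,0,1],[0,0,-100,0,0,0,1]]'; python3 -c "
from vial import *
o=st(); im,p=snap('wrist','w16'); print(rim(im,p,(493.6,-8.5),.143)); go(559,360,240,102)"
```

```text
time: 45.55
ee_pos: [0.4946, -0.0082, 0.138]
ee_rot: [[0.743, 0.67, 0.001], [0.67, -0.743, -0.0], [0.001, 0.001, -1.0]]
force: [-1.7, 0.5, 8.4]
opening: 0.0267
finger_force: 60.4
time: 46.35
ee_pos: [0.4953, -0.0084, 0.2396]
ee_rot: [[0.743, 0.669, 0.004], [0.669, -0.743, -0.0], [0.003, 0.003, -1.0]]
force: [1.2, 0.2, -1.0]
opening: 0.0848
finger_force: 0.0
t 46.35 pos [495.3  -8.4 239.6] x [0.743 0.669 0.003] y [ 0.669 -0.743  0.003] z [ 0.004 -0.    -1.   ] F [ 1.2  0.2 -1. ] op 84.8 ff 0.0
(array([494.4,  -6.3]), np.float64(0.19), 'free', array([494.5,  -6.2]), np.float64(13.6), 35)
row [294.5, -230.8, -1.7] [0.003, -0.001, -1.047] yaw now 42.0
```

Vial 2 is home as well. On to vial 3, on the far left.

```bash
python3 -m creep '[[29,-23,-10,0,0,-0.12,1],[58,-46,-15,0,0,-0.24,1],[87,-68,-15,0,0,-0.36,1],[116,-91,-15,0,0,-0.48,1],[145,-114,-15,0,0,-0.6,1],[174,-136,-15,0,0,-0.72,1],[203,-159,-15,0,0,-0.84,1],[232,-182,-15,0,0,-0.95,1],[260,-204,-15,0,0,-1.047,1],[282,-221,-10,0,0,-1.047,1],[294,-231,-2,0,0,-1.047,1],[294,-231,-2,0,0,-1.047,1],[294,-231,-2,0,0,-1.047,1],[294,-231,-2,0,0,-1.047,1]]' >/dev/null; python3 -c "
from vial import *
o=st(); print(np.degrees(o['q']).round(0)); im,p=snap('wrist','w17'); 
b=cv2.GaussianBlur(im,(3,3),0).astype(int); m=(b[...,0]>b[...,2]+28).astype(np.uint8); n,l,S,C=cv2.connectedComponentsWithStats(m); print([(S[i].tolist()) for i in range(1,n) if S[i,4]>100], proj(p,[[.559,.36,.09],[.559,.36,0]]))
r=rim(im,p,(559,360)); print(r); go(r[0][0],r[0][1],130,102)"
```

```text
t 47.8 pos [558.  358.4 238.9] x [-0.207  0.978 -0.001] y [ 0.978  0.207 -0.001] z [-0.    -0.001 -1.   ] F [ 0.6 -0.4 -0. ] op 85.4 ff 0.0
[-12.  36. -42.  99.  29.  56. -52.]
[[0, 0, 44, 98, 1979], [43, 0, 54, 14, 514], [245, 153, 34, 43, 881]] [[258.32823043 184.13880531]
 [257.81018791 161.97770385]]
(array([560.8, 364.4]), np.float64(0.24), 'free', array([560.8, 364.4]), np.float64(13.6), 35)
row [5.4, 3.9, 109.2] [-0.0, 0.001, -0.001] yaw now 101.9
```

```bash
python3 -m creep '[[3,2,30,0,0,0,1],[5.4,3.9,60,0,0,0,1],[5.4,3.9,90,0,0,0,1],[5.4,3.9,105,0,0,0,1],[5.4,3.9,105,0,0,0,1]]' >/dev/null; python3 -c "
from vial import *
st(); im,p=snap('wrist'); r=rim(im,p,(560.8,364.4)); print(r); go(r[0][0],r[0][1],83,102)"
```

```text
t 48.35 pos [560.1 364.6 132.6] x [-0.208  0.978 -0.002] y [ 0.978  0.208 -0.003] z [-0.002 -0.002 -1.   ] F [-0.8  0.1 -0. ] op 85.4 ff 0.0
(array([560.8, 364.3]), np.float64(0.16), 'free', array([560.8, 364.4]), np.float64(13.6), 35)
row [-1.2, 0.1, 51.2] [-0.001, 0.001, 0.0] yaw now 102.0
```

```bash
python3 -m creep '[[-0.8,0.1,20,0,0,0,1],[-0.8,0.1,35,0,0,0,1],[-0.8,0.1,45,0,0,0,1],[-0.8,0.1,50,0,0,0,1],[-0.8,0.1,50,0,0,0,0.7],[-0.8,0.1,50,0,0,0,0.5],[-0.8,0.1,50,0,0,0,0.2],[-0.8,0.1,50,0,0,0,0.2],[-0.8,0.1,50,0,0,0,0.2],[-0.8,0.1,50,0,0,0,0.2],[-0.8,0.1,50,0,0,0,0.2],[-0.8,0.1,50,0,0,0,0.2]]'; python3 -m creep '[[0,0,-30,0,0,0,0.2],[0,0,-70,0,0,0,0.2],[0,0,-110,0,0,0,0.2],[0,0,-136,0,0,0,0.2],[0,0,-136,0,0,0,0.2],[0,0,-136,0,0,0,0.2]]'; python3 -c "
from h import *
st(); go(521.3,77.2,219,102)"
```

```text
time: 49.6
ee_pos: [0.5611, 0.3657, 0.0851]
ee_rot: [[-0.208, 0.978, 0.001], [0.978, 0.208, 0.001], [0.0, 0.001, -1.0]]
force: [-0.7, -1.0, 5.2]
opening: 0.0275
finger_force: 58.8
time: 50.2
ee_pos: [0.5609, 0.3651, 0.2205]
ee_rot: [[-0.208, 0.978, 0.001], [0.978, 0.208, 0.0], [-0.0, 0.001, -1.0]]
force: [0.5, 0.1, -0.7]
opening: 0.0266
finger_force: 59.4
t 50.2 pos [560.9 365.1 220.5] x [-0.208  0.978 -0.   ] y [0.978 0.208 0.001] z [ 0.001  0.    -1.   ] F [ 0.5  0.1 -0.7] op 26.6 ff 59.4
row [-273.3, -98.6, 1.4] [0.001, 0.0, 0.0] yaw now 102.0
```

```bash
python3 -m creep '[[-30,-28,0,0,0,0,0.2],[-60,-55,0,0,0,0,0.2],[-95,-75,0,0,0,0,0.2],[-130,-90,0,0,0,0,0.2],[-168,-98,0,0,0,0,0.2],[-205,-98.6,0,0,0,0,0.2],[-240,-98.6,0,0,0,0,0.2],[-262,-98.6,0,0,0,0,0.2],[-273.3,-98.6,0,0,0,0,0.2],[-273.3,-98.6,0,0,0,0,0.2],[-273.3,-98.6,0,0,0,0,0.2],[-273.3,-98.6,0,0,0,0,0.2]]' >/dev/null; python3 chk.py w18 85
```

```text
t 51.4 pos [521.   79.2 220.2] x [-0.211  0.978  0.001] y [ 0.978  0.211 -0.   ] z [-0.     0.001 -1.   ] F [ 0.7 -0.3 -0.4] op 27.2 ff 59.4
rim (array([520.6,  78. ]), np.float64(0.16), 'free', array([520.6,  77.9]), np.float64(13.5), 35) proj tcp [257.33382757 290.88031731]
tilt n/a; tcp [521.   79.2 220.2]
```

```bash
python3 -m creep '[[0,0.4,6,0,0,0,0.2],[0,0.4,13,0,0,0,0.2],[0,0.4,19,0,0,0,0.2],[0,0.4,23,0,0,0,0.2],[0,0.4,23,0,0,0,0.2]]';python3 chk.py w19 85
```

```text
time: 51.95
ee_pos: [0.5213, 0.0776, 0.1965]
ee_rot: [[-0.209, 0.978, -0.001], [0.978, 0.209, -0.0], [0.0, -0.001, -1.0]]
force: [-0.6, 0.1, 0.0]
opening: 0.027
finger_force: 59.4
t 51.95 pos [521.3  77.6 196.5] x [-0.209  0.978  0.   ] y [ 0.978  0.209 -0.001] z [-0.001 -0.    -1.   ] F [-0.6  0.1  0. ] op 27.0 ff 59.4
rim (array([521.1,  76.6]), np.float64(0.34), 'free', array([521.1,  77.1]), np.float64(13.9), 35) proj tcp [257.34316277 290.88210883]
tilt n/a; tcp [521.3  77.6 196.5]
```

On target (521.3,77.2). Lowering from an underside of 111.5 mm to 53 mm.

```bash
python3 -m creep '[[0.3,0,4,0,0,0,0.2],[0.3,0,8,0,0,0,0.2],[0.3,0,13,0,0,0,0.2],[0.3,0,18,0,0,0,0.2],[0.3,0,24,0,0,0,0.2],[0.3,0,30,0,0,0,0.2],[0.3,0,36,0,0,0,0.2],[0.3,0,42,0,0,0,0.2],[0.3,0,48,0,0,0,0.2],[0.3,0,53,0,0,0,0.2],[0.3,0,56,0,0,0,0.2],[0.3,0,58,0,0,0,0.2],[0.3,0,58,0,0,0,0.2]]'; python3 -m creep '[[0,0,0.7,0,0,0,0.2],[0,0,1.4,0,0,0,0.2],[0,0,1.4,0,0,0,0.2]]'
```

```text
time: 53.3
ee_pos: [0.5216, 0.0779, 0.1391]
ee_rot: [[-0.209, 0.978, -0.0], [0.978, 0.209, -0.0], [0.0, -0.0, -1.0]]
force: [0.1, 0.7, -0.7]
opening: 0.0269
finger_force: 59.4
time: 53.6
ee_pos: [0.5218, 0.078, 0.1381]
ee_rot: [[-0.208, 0.978, 0.001], [0.978, 0.208, 0.0], [-0.0, 0.001, -1.0]]
force: [0.1, 0.2, 0.7]
opening: 0.0268
finger_force: 59.6
```

```bash
python3 -m creep '[[0,0,0,0,0,0,0.4],[0,0,0,0,0,0,0.55],[0,0,0,0,0,0,0.55],[0,0,-20,0,0,0,0.55],[0,0,-50,0,0,0,0.55],[0,0,-80,0,0,0,0.7],[0,0,-115,0,0,0,1],[0,0,-115,0,0,0,1]]'; python3 - <<'E'
from vial import *
o=st(); im,p=snap('wrist','w20')
for g in((521.3,77.2),(581,12),(494.4,-6.3)): print(rim(im,p,g,.143))
t,pt=snap('top','top1'); b=t.astype(int); m=((b[...,0]>b[...,2]+35)&(b[...,0]<160)).astype(np.uint8); n,l,S,C=cv2.connectedComponentsWithStats(m)
for i in range(1,n):
    if S[i,4]>5: print('brown/orange',S[i,4],C[i].round(0),(onz(pt,[C[i]],.06)[0,:2]*1000).round(0))
for nm in('top','wrist','scene'):
    i_,pp=(snap(nm) if nm=='scene' else load(nm)); h=cv2.cvtColor(i_,cv2.COLOR_RGB2HSV); k=((h[...,0]>100)&(h[...,0]<125)&(h[...,1]>150)&(h[...,2]>50)).astype(np.uint8)
    n,l,S,C=cv2.connectedComponentsWithStats(k); print(nm,'knob px expected',proj(pp,[[.603,.203,.212]])[0].round(0),[(S[j].tolist(),C[j].round(1).tolist()) for j in range(1,n) if S[j,4]>8])
E
```

```text
time: 54.4
ee_pos: [0.5233, 0.0789, 0.2567]
ee_rot: [[-0.208, 0.978, 0.006], [0.978, 0.208, 0.001], [-0.0, 0.006, -1.0]]
force: [-0.2, -0.3, 0.8]
opening: 0.0845
finger_force: 0.0
t 54.4 pos [523.3  78.9 256.7] x [-0.208  0.978 -0.   ] y [0.978 0.208 0.006] z [ 0.006  0.001 -1.   ] F [-0.2 -0.3  0.8] op 84.5 ff 0.0
(array([521.4,  77.4]), np.float64(0.23), 'free', array([521.5,  77.2]), np.float64(13.3), 35)
(array([581.7,  12. ]), np.float64(0.31), 'free', array([581.9,  11.7]), np.float64(13.2), 35)
(array([494. ,  -6.9]), np.float64(0.27), 'free', array([494. ,  -7.2]), np.float64(13.2), 35)
brown/orange 7 [274. 145.] [663. -26.]
brown/orange 72 [121. 203.] [459. 523.]
brown/orange 32 [129. 212.] [427. 494.]
brown/orange 889 [146. 263.] [244. 429.]
top knob px expected [205. 151.] [([350, 63, 29, 11, 263], [363.9, 67.9]), ([378, 175, 25, 28, 245], [388.8, 189.0])]
wrist knob px expected [475.  33.] [([448, 14, 60, 33, 945], [487.2, 29.0]), ([163, 154, 182, 167, 12199], [252.8, 237.6])]
scene knob px expected [340. 172.] [([341, 172, 5, 12, 45], [342.9, 177.2]), ([249, 195, 54, 33, 598], [275.6, 212.0]), ([102, 274, 42, 44, 903], [122.6, 297.4]), ([252, 374, 25, 10, 133], [266.0, 380.1])]
```

All three vials stand at home, with rims on the 143 mm plane, and no other vial is left on the bench. Now the knob.

```bash
python3 -c "
from h import *
go(603,203,290,113)"
```

```text
row [105.8, 106.0, -37.6] [-0.0, 0.0, -0.192] yaw now 102.0
```

```bash
python3 -m creep '[[0,0,-35,0,0,0,1],[25,25,-38,0,0,-0.06,1],[55,55,-38,0,0,-0.12,1],[85,85,-38,0,0,-0.192,1],[106,106,-38,0,0,-0.192,1],[106,106,-38,0,0,-0.192,1],[106,106,-38,0,0,-0.192,1],[106,106,-38,0,0,-0.192,1]]' >/dev/null; cat > knob.py <<'E'
from h import *
def knob(fn):
    o=st(); print(np.degrees(o['q']).round(0)); im,p=snap('wrist',fn); h=cv2.cvtColor(im,cv2.COLOR_RGB2HSV)
    k=((h[...,0]>100)&(h[...,0]<125)&(h[...,1]>130)&(h[...,2]>40)).astype(np.uint8)
    n,l,S,C=cv2.connectedComponentsWithStats(k)
    for j in range(1,n):
        if S[j,4]>60:
            m=(l==j); V=h[...,2][m]; print(S[j].tolist(),C[j].round(1),'V pct',np.percentile(V,[5,25,50,75,95]))
            for t in (100,115,130,145):
                mm=m&(h[...,2]>t)
                if mm.sum()>60: print(' t',t,circmask(p,mm,.212))
if __name__=='__main__': 
    import sys; knob(sys.argv[1])
E
python3 knob.py w21
```

```text
t 55.35 pos [602.5 202.5 289.7] x [-0.391  0.92  -0.001] y [ 0.92   0.391 -0.002] z [-0.002 -0.001 -1.   ] F [ 0.9  0.5 -0.3] op 85.3 ff 0.0
[  7.  33. -48. 100.  28.  60. -28.]
[262, 192, 24, 35, 701] [273.  209.2] V pct [ 47.  57.  99. 103. 109.]
 t 100 (array([612.3, 207.7]), np.float64(6.3), np.float64(0.97))
[58, 230, 149, 122, 4963] [137.2 278.9] V pct [45. 80. 82. 83. 85.]
```

```bash
python3 - <<'E'
from h import *
im,p=load('wrist'); h=cv2.cvtColor(im,cv2.COLOR_RGB2HSV)
k=((h[...,0]>100)&(h[...,0]<125)&(h[...,1]>110))[150:260,230:320]
for t in(70,80,88): print(t,circmask(p,k&(h[150:260,230:320,2]>t),.212,(230,150)))
# black boss of the pivot
m=(im.max(2)<45).astype(np.uint8); n,l,S,C=cv2.connectedComponentsWithStats(m); print([(S[i].tolist(),C[i].round(0).tolist()) for i in range(1,n) if S[i,4]>300]); print('pivot px',proj(p,[[.648,.113,.188]]))
c=np.array([612.2,207.5]); 
# pivot: 145 from spindle, 100 from knob
s=np.array([532.1,26.3]); d=c-s; L=np.hypot(*d); a=(145**2-100**2+L*L)/(2*L); hh=np.sqrt(145**2-a*a); e=d/L; q=s+a*e+hh*np.array([e[1],-e[0]]); print('pivot',q,'arm ang',np.degrees(np.arctan2(*(c-q)[::-1])),'L',L)
E
```

```text
70 (array([612.1, 207.2]), np.float64(7.1), np.float64(1.0))
80 (array([612.2, 207.2]), np.float64(7.0), np.float64(1.0))
88 (array([612.3, 207.1]), np.float64(6.9), np.float64(1.0))
[([0, 121, 512, 263, 41704], [307.0, 320.0]), ([258, 182, 28, 31, 331], [270.0, 192.0])]
pivot px [[265.40118594 323.83320649]]
pivot [647.59248074 113.97261199] arm ang 110.7275626944193 L 198.11473948194768
```

```bash
python3 -c "
from h import *
go(612.2,207.2,212,110.8)"
```

```text
row [0.9, 10.8, 78.1] [-0.002, 0.001, 0.038] yaw now 113.0
```

```bash
python3 -m creep '[[0.9,6,8,0,0,0.02,0.6],[0.9,10.8,16,0,0,0.038,0.6],[0.9,10.8,40,0,0,0.038,0.6],[0.9,10.8,60,0,0,0.038,0.6],[0.9,10.8,72,0,0,0.038,0.6],[0.9,10.8,77,0,0,0.038,0.6],[0.9,10.8,77,0,0,0.038,0.6]]'; python3 -m creep '[[0,0,0,0,0,0,0.4],[0,0,0,0,0,0,0.2],[0,0,0,0,0,0,0.05],[0,0,0,0,0,0,0.05],[0,0,0,0,0,0,0.05],[0,0,0,0,0,0,0.05],[0,0,0,0,0,0,0.05]]'; python3 - <<'E'
from h import *
from scipy.spatial.transform import Rotation as Ro
o=st(); T=np.array(o['ee_pos'])*1000; R=np.array(o['ee_rot'])
P=np.array([647.6,114.0]); k=T[:2]
r=k-P; print('r',np.hypot(*r),np.degrees(np.arctan2(r[1],r[0])))
r=r/np.hypot(*r)*100
for d in (0,10,20,30,40,50,60,70,80,90,94,98):
    c,s=np.cos(np.radians(d)),np.sin(np.radians(d)); w=np.array([[c,-s],[s,c]])@r-r
    print(d,(R.T@np.r_[w,0]).round(0)[:2].tolist(),round(-np.radians(d),2))
E
```

```text
time: 56.1
ee_pos: [0.6127, 0.2087, 0.2133]
ee_rot: [[-0.356, 0.935, -0.001], [0.935, 0.356, -0.0], [0.0, -0.001, -1.0]]
force: [0.2, 0.3, 0.6]
opening: 0.0513
finger_force: 0.0
time: 56.8
ee_pos: [0.6131, 0.209, 0.2148]
ee_rot: [[-0.356, 0.935, 0.001], [0.935, 0.356, 0.0], [-0.0, 0.001, -1.0]]
force: [-1.6, -1.1, 5.2]
opening: 0.0136
finger_force: 58.5
t 56.8 pos [613.1 209.  214.8] x [-0.356  0.935 -0.   ] y [0.935 0.356 0.001] z [ 0.001  0.    -1.   ] F [-1.6 -1.1  5.2] op 13.6 ff 58.5
r 101.04661208763433 109.95925728470363
0 [0.0, 0.0] -0.0
10 [-1.0, -17.0] -0.17
20 [-5.0, -34.0] -0.35
30 [-13.0, -50.0] -0.52
40 [-22.0, -65.0] -0.7
50 [-35.0, -77.0] -0.87
60 [-49.0, -87.0] -1.05
70 [-64.0, -95.0] -1.22
80 [-81.0, -100.0] -1.4
90 [-98.0, -102.0] -1.57
94 [-105.0, -101.0] -1.64
98 [-112.0, -101.0] -1.71
```

```bash
python3 -m creep '[[0,-8,0,0,0,-0.085,0.05],[-1,-17,0,0,0,-0.17,0.05],[-3,-26,0,0,0,-0.26,0.05],[-5,-34,0,0,0,-0.35,0.05],[-9,-42,0,0,0,-0.435,0.05],[-13,-50,0,0,0,-0.52,0.05],[-17,-58,0,0,0,-0.61,0.05],[-22,-65,0,0,0,-0.7,0.05],[-28,-71,0,0,0,-0.785,0.05],[-35,-77,0,0,0,-0.87,0.05],[-35,-77,0,0,0,-0.87,0.05]]'; python3 - <<'E'
from h import *
o=st(); print(np.degrees(o['q']).round(0)); T=np.array(o['ee_pos'])*1000; R=np.array(o['ee_rot'])
P=np.array([647.6,114.0]); r=T[:2]-P; L=np.hypot(*r); print(L,np.degrees(np.arctan2(r[1],r[0])))
for d in (5,10,15,20,25,30,35,40,44,48):
    c,s=np.cos(np.radians(d)),np.sin(np.radians(d)); w=np.array([[c,-s],[s,c]])@r-r
    print(d,(R.T@np.r_[w,0]).round(1)[:2].tolist(),round(-np.radians(d),2))
E
```

```text
time: 57.9
ee_pos: [0.5528, 0.1481, 0.2147]
ee_rot: [[-0.944, 0.329, -0.0], [0.329, 0.944, -0.0], [0.0, -0.0, -1.0]]
force: [-5.1, -0.5, 8.4]
opening: 0.0136
finger_force: 59.2
t 57.9 pos [552.8 148.1 214.7] x [-0.944  0.329  0.   ] y [ 0.329  0.944 -0.   ] z [-0. -0. -1.] F [-5.1 -0.5  8.4] op 13.6 ff 59.2
[ 18.  38. -59. 112.  41.  54.   9.]
100.77856941124361 160.22981551577092
5 [-0.3, -8.8] -0.09
10 [-1.4, -17.5] -0.17
15 [-3.2, -26.1] -0.26
20 [-5.7, -34.5] -0.35
25 [-9.0, -42.7] -0.44
30 [-13.0, -50.5] -0.52
35 [-17.6, -58.0] -0.61
40 [-22.9, -65.0] -0.7
44 [-27.6, -70.3] -0.77
48 [-32.6, -75.2] -0.84
```

```bash
python3 -m creep '[[-0.3,-8.8,0,0,0,-0.09,0.05],[-1.4,-17.5,0,0,0,-0.17,0.05],[-3.2,-26,0,0,0,-0.26,0.05],[-5.7,-34.5,0,0,0,-0.35,0.05],[-9,-42.7,0,0,0,-0.44,0.05],[-13,-50.5,0,0,0,-0.52,0.05],[-17.6,-58,0,0,0,-0.61,0.05],[-22.9,-65,0,0,0,-0.7,0.05],[-22.9,-65,0,0,0,-0.7,0.05]]'; python3 - <<'E'
from h import *
o=st(); T=np.array(o['ee_pos'])*1000; R=np.array(o['ee_rot'])
P=np.array([647.6,114.0]); r=T[:2]-P; L=np.hypot(*r); print(L,np.degrees(np.arctan2(r[1],r[0])))
E
```

```text
time: 58.8
ee_pos: [0.5527, 0.078, 0.2146]
ee_rot: [[-0.934, -0.356, -0.002], [-0.356, 0.934, -0.003], [0.002, -0.002, -1.0]]
force: [-6.7, -5.3, 14.7]
opening: 0.0137
finger_force: 60.5
t 58.8 pos [552.7  78.  214.6] x [-0.934 -0.356  0.002] y [-0.356  0.934 -0.002] z [-0.002 -0.003 -1.   ] F [-6.7 -5.3 14.7] op 13.7 ff 60.5
101.49254282374768 -159.20882740466692
```

```bash
python3 -m creep '[[0.4,-2,-1,0,0,-0.02,0.05],[0.3,-4,-1,0,0,-0.04,0.05],[0.2,-6,-1,0,0,-0.06,0.05],[0.2,-6,-1,0,0,-0.06,0.05]]'
```

```text
time: 59.2
ee_pos: [0.5547, 0.0729, 0.2148]
ee_rot: [[-0.912, -0.411, -0.002], [-0.411, 0.912, -0.002], [0.002, -0.001, -1.0]]
force: [-4.4, -4.9, 7.1]
opening: 0.0135
finger_force: 59.6
```

```bash
python3 -m creep '[[0,-2,0,0,0,-0.02,0.05],[-0.1,-4,0,0,0,-0.04,0.05],[-0.1,-4,0,0,0,-0.04,0.05]]';  python3 -m creep '[[0,-2,0,0,0,-0.02,0.05],[-0.1,-4,0,0,0,-0.04,0.05],[-0.1,-4,0,0,0,-0.04,0.05]]'
```

```text
time: 59.5
ee_pos: [0.5557, 0.0707, 0.2148]
ee_rot: [[-0.894, -0.448, -0.003], [-0.448, 0.894, 0.0], [0.002, 0.001, -1.0]]
force: [-9.1, -0.4, 5.5]
opening: 0.0133
finger_force: 59.5
time: 59.8
ee_pos: [0.5567, 0.0708, 0.215]
ee_rot: [[-0.873, -0.488, -0.003], [-0.488, 0.873, 0.006], [-0.001, 0.007, -1.0]]
force: [-9.6, 10.9, -0.1]
opening: 0.0135
finger_force: 59.1
```

The stop is reached at 205.4°, against 204.8° predicted, with force rising. I'll release and rise.

```bash
python3 -m creep '[[0,0,0,0,0,0,0.3],[0,0,0,0,0,0,0.5],[0,0,0,0,0,0,0.5],[0,0,-20,0,0,0,0.5],[0,0,-50,0,0,0,0.5],[0,0,-85,0,0,0,0.7],[0,0,-120,0,0,0,1],[0,0,-120,0,0,0,1]]'; python3 - <<'E'
from h import *
from knob import knob
o=st(); im,p=snap('wrist','w22'); h=cv2.cvtColor(im,cv2.COLOR_RGB2HSV)
e=proj(p,[[.557,.071,.212]])[0].round().astype(int); print(e)
u0,v0=e[0]-30,e[1]-30
w=h[v0:v0+60,u0:u0+60]; k=(w[...,0]>100)&(w[...,0]<125)&(w[...,1]>110)
for t in(88,94,98):
    try: 
        c=circmask(p,k&(w[...,2]>t),.212,(u0,v0)); d=c[0]-[647.6,114]; print(t,c,'arm ang',np.degrees(np.arctan2(d[1],d[0]))%360,np.hypot(*d))
    except ValueError: print(t,'none')
E
```

```text
time: 60.6
ee_pos: [0.5607, 0.0682, 0.3395]
ee_rot: [[-0.876, -0.482, 0.007], [-0.482, 0.876, 0.001], [-0.007, -0.003, -1.0]]
force: [0.1, -0.2, -0.0]
opening: 0.0835
finger_force: 0.0
t 60.6 pos [560.7  68.2 339.5] x [-0.876 -0.482 -0.007] y [-0.482  0.876 -0.003] z [ 0.007  0.001 -1.   ] F [ 0.1 -0.2 -0. ] op 83.5 ff 0.0
[261 189]
88 (array([562.5,  66.4]), np.float64(11.7), np.float64(0.82)) arm ang 209.22011590145456 97.50779456022993
94 (array([536.1,  73.6]), np.float64(8.8), np.float64(0.84)) arm ang 199.91706430115107 118.59346524998753
98 (array([536.1,  73.6]), np.float64(8.8), np.float64(0.84)) arm ang 199.91706430115107 118.59346524998753
```

```bash
python3 - <<'E'
from h import *
a=cv2.imread('pics/w21.png')[...,::-1]; im,p=load('wrist')
print('knob top w21',a[203:212:3,270:282:4].reshape(-1,3).tolist())
h=cv2.cvtColor(im,cv2.COLOR_RGB2HSV); e=proj(p,[[.557,.071,.212]])[0].round().astype(int)
for v in range(e[1]-20,e[1]+21,5): print(v,[tuple(int(x) for x in im[v,u]) for u in range(e[0]-24,e[0]+25,6)])
E
```

```text
knob top w21 [[9, 23, 53], [7, 24, 54], [8, 28, 61], [21, 47, 93], [35, 64, 115], [26, 50, 95], [23, 54, 106], [25, 55, 109], [28, 58, 110]]
169 [(83, 87, 91), (30, 30, 32), (30, 30, 31), (18, 21, 24), (43, 41, 41), (23, 23, 23), (54, 81, 116), (52, 80, 111), (51, 78, 111)]
174 [(123, 131, 135), (124, 132, 137), (109, 115, 121), (30, 35, 42), (16, 28, 54), (11, 26, 55), (11, 8, 9), (52, 78, 112), (58, 81, 114)]
179 [(150, 155, 147), (147, 151, 143), (90, 90, 83), (17, 27, 53), (12, 26, 53), (12, 25, 51), (33, 29, 22), (57, 80, 112), (153, 160, 158)]
184 [(151, 156, 149), (11, 22, 41), (46, 70, 103), (24, 42, 80), (40, 71, 122), (37, 71, 122), (99, 104, 101), (153, 159, 158), (136, 133, 118)]
189 [(51, 74, 107), (51, 75, 109), (53, 76, 109), (36, 66, 118), (44, 74, 125), (45, 76, 128), (123, 121, 105), (136, 134, 120), (137, 134, 119)]
194 [(105, 115, 125), (124, 135, 139), (164, 169, 163), (25, 56, 113), (40, 72, 123), (42, 76, 127), (142, 138, 120), (138, 135, 120), (136, 133, 118)]
199 [(75, 76, 69), (76, 76, 69), (74, 74, 69), (130, 137, 137), (77, 89, 119), (108, 111, 110), (137, 134, 119), (137, 134, 119), (136, 133, 117)]
204 [(79, 80, 74), (76, 76, 70), (75, 75, 68), (126, 133, 135), (129, 135, 139), (106, 106, 102), (137, 133, 118), (136, 134, 119), (135, 133, 117)]
209 [(132, 132, 122), (107, 106, 97), (75, 75, 69), (127, 133, 134), (127, 134, 137), (93, 92, 87), (88, 87, 78), (136, 134, 119), (136, 134, 119)]
```

```bash
python3 - <<'E'
from h import *
im,p=load('wrist'); b=im.astype(int); e=proj(p,[[.557,.071,.212]])[0].round().astype(int); u0,v0=e[0]-30,e[1]-30
k=((b[...,2]-b[...,0])[v0:v0+60,u0:u0+60]>67).astype(np.uint8)
c=circmask(p,k,.212,(u0,v0)); d=c[0]-[647.6,114]; print(c,np.degrees(np.arctan2(d[1],d[0]))%360,np.hypot(*d))
b=load('wrist')[0]
from vial import rim
print(rim(im,p,(521.4,77.2),.143),rim(im,p,(581.5,12),.143))
E
```

```text
(array([556.9,  72.6]), np.float64(6.7), np.float64(1.0)) 204.53431909585865 99.70180539990241
(array([521.6,  77.1]), np.float64(0.31), 'free', array([522. ,  77.7]), np.float64(12.9), 35) (array([581. ,  12.3]), np.float64(0.34), 'free', array([580.5,  12.4]), np.float64(13.9), 35)
```

The knob sits at 204.5° on a radius of 99.7 mm, at its stop, and the vials are unmoved. Handing in.

```bash
python3 -c "
from station import order
print(order.close_job())"
```

```text
the job is handed in; nothing more can be done
None
```

I handed the job in at about 61 s on the robot's clock; the tray, spacer and rack are home on the spindle, the three vials on the bench are standing in the rack, the delivery arm is at its stop, and I did not touch the slide box, wash bottle or Petri dishes.

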